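# Load the spray carousel and index it to the gun

### The arm

A 6-joint arm with a two-finger parallel gripper is mounted at the origin on the work surface. World frame = base frame: x ahead of the robot, y to its left, z up, the work surface at z = 0. Lengths are in mm, angles in rad, forces in N, time in s.
With the tool pointing down it reaches from about 350 to 875 mm from the base axis. Payload 4.2 kg.
Tool frame: the origin (TCP) lies midway between the tips of the shut fingers; the grasp point (between the pads) lies 19 mm behind it (arm.grip_point_offset is the z of the grasp point in the tool frame, in mm); z points along the fingers, x is the direction in which the jaws open and shut, and the axes are right-handed (so a half turn about z gives the same grasp; the last joint's range is limited). The gripper opens to 85 mm and grips with 20 to 120 N. Pads are 22 mm wide; open, the fingers measure 114 mm over their backs; the gripper's body (76 mm by 85 mm) begins 54 mm behind the grasp point. The pads swing forward as they close: fully open they stand 13 mm farther back than shut.
Start: joints at [1.388, 0.385, 0.008, 0, -1.194, -0.259], TCP at [267.196, 564.983, 231.312] pointing down, gripper open.
Joint ranges: [-3.14, 3.14], [-1.21, 2.06], [-1.07, 1.41], [-3.16, 2.05], [-2.99, -0.16], [-3.1, 3.1]. Speed limits (rad/s): [2.79, 2.79, 3.14, 3.14, 3.14, 3.14].

### API

Orientations are given as a unit quaternion [x, y, z, w].
In Python, from bench import arm gives the robot as it stands.
- The arm moves only by the shell command python3 -m jog 'ROWS'. ROWS is JSON, a list of rows, each an object of numbers: "hand": the finger opening in mm, from 0 to 85.4; "dx", "dy", "dz": the shift along the tool's x, y, z in mm; "rx", "ry", "rz": the turn, a rotation vector about the tool's x, y, z in rad. A call has 1 to 5 rows; each row shifts and turns the commanded pose from where the row before left it, along the tool's axes as they then stand; what a row does not reach is not made up. A row lasts 1/12 s, in which the tool goes at most 41.7 mm and 7.16 degrees, less where a joint would pass 70% of its speed; a pose out of reach is approached as far as the arm can. A call with a gripper value outside its range is refused whole. The fingers move at their own pace and stop on an object; the grip force is fixed at half the most. Time passes only in rows, so rows that do not move let the fingers close. It gives the time, the measured TCP pose, the force and the opening at its end, in the units of the state.
- arm.read_state(): the state, without advancing time (a new reading comes with each control period).
- arm.get_image(name): name is "scene" or "top" or "wrist"; returns a dict with "img" (400x640x3 uint8, red, green, blue), "depth" (400x640 float32, mm along the optical axis (not along the pixel's ray), 0 where there is no reading), "intrinsics" (3x3 intrinsics, pixels), "dist" ([k1, k2, p1, p2, k3] as OpenCV has them; the pictures are not rectified), "R" (3x3) and "t" (3): a world point X has camera coordinates R X + t; the wrist camera has in their place "T_tool_cam" (4x4, takes a point from camera to tool coordinates, whose origin is the TCP and whose axes are the tool frame's). Camera axes: x right, y down, z forward; pixel columns grow to the right and rows downward; lengths in mm; the calibration is good to about 2 mm. A picture is of the moment at which its call begins: read the wrist's pose just before it.
- arm.job_done(): hands the job in, once; it reports no verdict.
The state is a dict: "clock": time; "joints": joint angles; "joint_vel": joint speeds; "joint_efforts": joint torques, N m; "position": TCP position; "ee_rot": TCP orientation; "contact_force": force on the tool from outside, world axes, zero at the start; "wrist_torque": the same for the moment, N m; "gripper_width": finger opening in mm.
Only numpy, scipy, OpenCV 4.12 (cv2) and the standard library are available. Lean on these libraries where they do the work, as an engineer would, in place of code of your own. Each camera call takes 0.05 s, during which the arm holds its last target.

### The job

Take the plain straight tumbler off the ware board and set it down gently, upright and fully home, in the empty nest at the front of the spray carousel, the one below the gun rail, and let go of it. Then turn the carousel by its upright hand grips just one click, to whichever side the spray gun is clamped, so that the tumbler stops right below the gun and not below the drying lamp. Do not bump the rail, the gun or the lamp, and leave the other pots and tools as they are.

Things in the scene. Friction and masses are not known exactly. Their poses are not given: they have to be found in the camera images.
- tumbler: the tumbler to load: straight handleless bisque (terracotta) cup, outside diameter 54 mm, 70 mm tall, wall 4 mm, open on top, foot bevelled to 46 mm over its lowest 5 mm, about 110 g. Stands on the ware board with a mug and a low bowl, in any order; the two like tumblers already in the carousel are not it. Origin: centre of its underside, z up.
- machine: bench-top spray carousel, fixed; yaw varies. Bed plate 360 x 470 x 12 mm; aluminium wheel, diameter 344 mm, upper face at z = 70 mm; 5 ring nests on a 125 mm radius, every 72 degrees; 5 upright black hand grips on a 158 mm radius midway between nests. Origin: on the wheel's axle at bench height; x from the front nest to the axle (away from the robot), y left, z up.
- rail: 30 x 30 mm aluminium bar over the wheel, along the machine's y, centre line at machine x = -0.100, underside at z = 270 mm; 30 mm square posts at machine y = +-0.205. Its front face is 10 mm behind the centre of the front nest, so no hand fits pointing straight down there: lean the tool 20 to 45 degrees back, to machine -x. Origin and axes as the machine's.
- load_nest (a point): centre of the floor of the front (empty) nest, turning with the wheel; at the start at machine x = -0.125, y = 0, z = 73 mm. The nest is a steel ring, inside diameter 59 mm, outside 69 mm, rim 12 mm above the nest floor. A seated tumbler's underside rests on the floor.
- wheel (a joint): carousel angle in rad, 0 at the start, positive anticlockwise from above. A sprung index clicks in every 1.257 rad (72 degrees): about 0.26 N m to leave a click; past half way it pulls itself into the next, to within 2 degrees. Gun on the left (machine +y): one click is to -1.257; gun on the right: to +1.257.
- grip_right (a point): the hand grip at the front right of the wheel at the start (machine x = -0.128, y = -0.093): upright black cylinder of 18 mm diameter, from 78 to 138 mm above the bench, fixed to the wheel. The point is on its axis, 120 mm above the bench, and turns with the wheel.
- grip_left (a point): the like hand grip at the front left of the wheel at the start (machine x = -0.128, y = +0.093); the point is on its axis, 120 mm above the bench, and turns with the wheel.
- gun: automatic spray gun: slim upright steel cylinder of 31 mm diameter with brass fittings, 126 mm tall, clamped on the rail and pointing straight down. Origin: its nozzle tip, 205 mm above the bench, above the nest one click to the left or to the right of the front nest (machine x = -0.039, y = +-0.119); which side varies.
- lamp: drying lamp: white bell-shaped reflector of 76 mm diameter, 108 mm tall over all, clamped on the rail on the side where the gun is not. Origin: centre of its lower rim, 205 mm above the bench.
- glazed0: like tumbler already in the nest left of the front one at the start (bystander, rides with the wheel); origin centre of underside
- glazed1: like tumbler already in the nest right of the front one at the start (bystander, rides with the wheel); origin centre of underside
- wareboard: wooden ware board 360 x 130 x 18 mm lying on the bench to the right, fixed; origin centre of its underside, x along its length; three pots stand on it some 100 mm apart
- mug: bisque mug with a handle, 72 mm diameter, 82 mm tall, on the ware board (bystander); the handle reaches 37 mm out from its wall at its +y side; origin centre of underside
- bowl: low bisque bowl, 88 mm across, 46 mm tall, on the ware board (bystander); origin centre of underside
- jar: pale glaze jar with a white lid, 64 mm diameter, 75 mm tall, on the bench (bystander); origin centre of underside
- brush: brush lying on the bench in front of the carousel (bystander)
- rib: wooden potter's rib, 100 x 44 x 8 mm, lying on the bench in front of the carousel (bystander)

How it is judged (in metres and radians):
On the way, in this order (a step that is already met when the one before it is completed fails the run):
1. the tumbler stands fully home and upright in the front nest, released, with the carousel still at its starting click (horizontal distance between tumbler and load_nest below 0.005 m and z of tumbler in the frame of load_nest below 0.003 m and angle between tumbler's own z axis and vertical below 0.06 rad and contact force between the fingers and tumbler below 0.1 N and value of joint wheel between -0.15 and 0.15 rad), for 0.2 s.
2. the carousel has been turned one click and the tumbler is right below the spray gun (horizontal distance between tumbler and gun below 0.012 m), for 0.2 s.
At the end, for the whole second after the job is handed in: The tumbler stands upright (within 3 degrees) and fully home in its nest (within 5 mm of the centre, underside within 3 mm of the floor), the wheel is at rest one click on, with the tumbler below the spray gun (axes within 12 mm), all released, rail, gun and bystanders undisturbed (horizontal distance between tumbler and gun below 0.012 m and horizontal distance between tumbler and load_nest below 0.005 m and z of tumbler in the frame of load_nest below 0.003 m and angle between tumbler's own z axis and vertical below 0.06 rad and linear speed of tumbler below 0.02 m/s and velocity of joint wheel between -0.05 and 0.05 rad/s); the robot touches nothing.
It fails at once if the rail, the gun or the lamp is bumped (more than 4 N) (contact force between any of the arm, the fingers, tumbler and rail above 4 N or contact force between anything else and gun above 4 N or contact force between anything else and lamp above 4 N).
It fails at once if the tumbler is let fall into the carousel (from more than about 10 mm) or rammed into it (over 30 N) ((contact force between the fingers and tumbler below 0.1 N and horizontal distance between tumbler and load_nest below 0.06 m and z of tumbler in the frame of load_nest above 0.004 m and linear speed of tumbler above 0.3 m/s) or contact force between tumbler and machine above 30 N).
It fails at once if the carousel is turned the wrong way (loaded nest below the lamp) or well past the one click (horizontal distance between load_nest and lamp below 0.04 m or value of joint wheel above 1.7 rad or value of joint wheel below -1.7 rad).
It fails at once if another pot or tool on the board or bench is displaced by more than 30 mm or tipped (distance of any of mug, bowl, jar, brush, rib from where it was at the start of the episode above 0.03 m or angle between any of mug, bowl, jar's own z axis and vertical above 0.35 rad).
It fails at once if a tumbler already in the carousel is tipped or lifted out of its nest (angle between any of glazed0, glazed1's own z axis and vertical above 0.3 rad or height (world z) of any of glazed0, glazed1 above 0.088 m).
It also fails if it takes over 58 s, if anything falls off the work surface, if the arm or the gripper's body presses on something with over 40 N, if the wrist force passes 120 N, or if a joint passes its speed limit or range.

## Working session

There is one attempt and no reset: what is moved stays moved. The work goes in short steps, Python scripts to look and compute and a shell command to move; the robot and the scene stay as the last step left them, time stands still between calls to the robot, and variables do not carry over. Pictures are saved under pics/ and viewed, and the job is handed in when it is done.

```bash
ls; mkdir -p pics
python3 - <<'E'
from bench import arm
import cv2
print(arm.read_state(), arm.grip_point_offset)
for n in ("scene","top","wrist"):
    d=arm.get_image(n); cv2.imwrite(f"pics/{n}0.png",d["img"][:,:,::-1])
    print(n,d["intrinsics"],d["dist"],d.get("R"),d.get("t"),d.get("T_tool_cam"))
E
```

```text
pics
{'clock': 0.0, 'joints': array([ 1.38758839e+00,  3.85564341e-01,  6.61555075e-03, -5.29651114e-04,
       -1.19397056e+00, -2.58587261e-01]), 'joint_vel': array([-4.02022861e-04, -2.03121088e-03, -9.97066283e-05,  1.77617024e-04,
       -2.82340444e-04, -7.58948690e-04]), 'joint_efforts': array([ 9.22200124e-04, -3.92286944e+01,  1.88391870e+01,  4.18581963e+00,
       -4.58000242e-03,  1.53510037e-06]), 'position': array([266.95918841, 564.47137426, 230.20830036]), 'ee_rot': array([-5.34911061e-01,  8.44907669e-01, -6.10986552e-04, -9.02268922e-04]), 'contact_force': array([-0.52618393, -0.11706011, -0.35977597]), 'wrist_torque': array([0.00100188, 0.02351778, 0.08740184]), 'gripper_width': 85.65858858898613} -18.700000000000003
scene [[363.07727506   0.         324.28005967]
 [  0.         363.07727506 196.16283425]
 [  0.           0.           1.        ]] [-0.03693779  0.          0.          0.          0.        ] [[-0.00422974  0.99985259  0.01664075]
 [ 0.76519164  0.01394945 -0.64365143]
 [-0.64378868  0.01001088 -0.76513784]] [ -69.25550276 -312.71500507 1548.18851312] None
top [[436.2718946    0.         316.35530353]
 [  0.         436.2718946  205.14222857]
 [  0.           0.           1.        ]] [-0.10236572  0.          0.          0.          0.        ] [[-0.00507945 -0.99997152  0.00558155]
 [-0.99167879  0.00431916 -0.12866439]
 [ 0.12863662 -0.00618865 -0.99167249]] [  58.94303891  559.08074672 1247.62027021] None
wrist [[276.69698531   0.         316.50301123]
 [  0.         276.69698531 198.45320352]
 [  0.           0.           1.        ]] [-0.04367105  0.          0.          0.          0.        ] None None [[ 9.99999874e-01 -5.01674924e-04 -2.90295365e-07 -9.22912065e-01]
 [ 4.76415591e-04  9.49468262e-01  3.13862697e-01 -7.95860663e+01]
 [-1.57181419e-04 -3.13862658e-01  9.49468381e-01 -1.43940157e+02]
 [ 0.00000000e+00  0.00000000e+00  0.00000000e+00  1.00000000e+00]]
```

View pics/scene0.png

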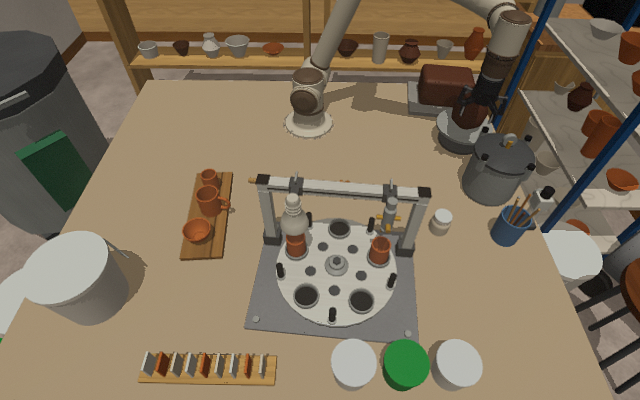

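View pics/top0.png

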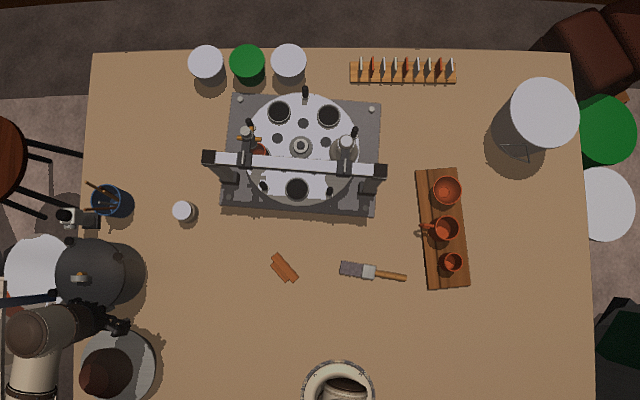

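View pics/wrist0.png

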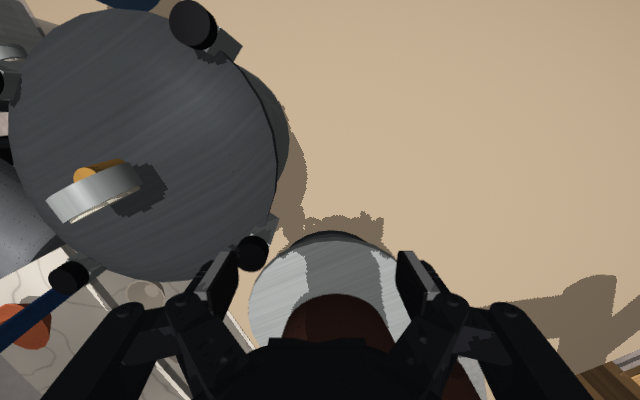

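```bash
cat > h.py <<'E'
import numpy as np, cv2
from bench import arm
from scipy.spatial.transform import Rotation as Ro
def wristRt(d,st):
    T=np.eye(4);T[:3,:3]=Ro.from_quat(st["ee_rot"]).as_matrix();T[:3,3]=st["position"]
    M=np.linalg.inv(T@d["T_tool_cam"]);return M[:3,:3],M[:3,3]
def rays(d,uv,R,t):
    p=cv2.undistortPoints(np.float64(uv).reshape(-1,1,2),d["intrinsics"],d["dist"]).reshape(-1,2)
    v=np.c_[p,np.ones(len(p))]@R; c=-R.T@t
    return c,v,p
def onz(d,uv,z,R=None,t=None):
    R=d["R"] if R is None else R; t=d["t"] if t is None else t
    c,v,_=rays(d,uv,R,t); return c+v*((z-c[2])/v[:,2])[:,None]
def cloud(d,R=None,t=None):
    R=d["R"] if R is None else R; t=d["t"] if t is None else t
    h,w=d["depth"].shape; u,vv=np.meshgrid(np.arange(w),np.arange(h))
    c,v,_=rays(d,np.c_[u.ravel(),vv.ravel()],R,t)
    return (c+v*d["depth"].reshape(-1,1)).reshape(h,w,3)
def proj(d,X,R=None,t=None):
    R=d["R"] if R is None else R; t=d["t"] if t is None else t
    return cv2.projectPoints(np.float64(X).reshape(-1,1,3),cv2.Rodrigues(R)[0],t,d["intrinsics"],d["dist"])[0].reshape(-1,2)
E
python3 - <<'E'
from h import *
d=arm.get_image("top");im=d["img"][:,:,::-1]
cv2.imwrite("pics/t1.png",cv2.resize(im[80:230,190:400],None,fx=3.8,fy=3.8,interpolation=2))
cv2.imwrite("pics/t2.png",cv2.resize(im[155:300,400:490],None,fx=4,fy=4,interpolation=2))
P=cloud(d)
for n,uv in dict(table=(220,330),board=(440,280),wheel=(262,150),wheel2=(330,160),rail=(290,162),tfloor=(453,262)).items(): print(n,P[uv[1],uv[0]].round(1))
E
```

```text
table [ 1.935e+02  3.425e+02 -2.000e-01]
board [ 336.8 -308.9   15.8]
wheel [716.4 213.6  76. ]
wheel2 [684.2  16.6  81.9]
rail [628.8 119.9 297.5]
tfloor [ 389.4 -346.8   26.1]
```

View pics/t1.png

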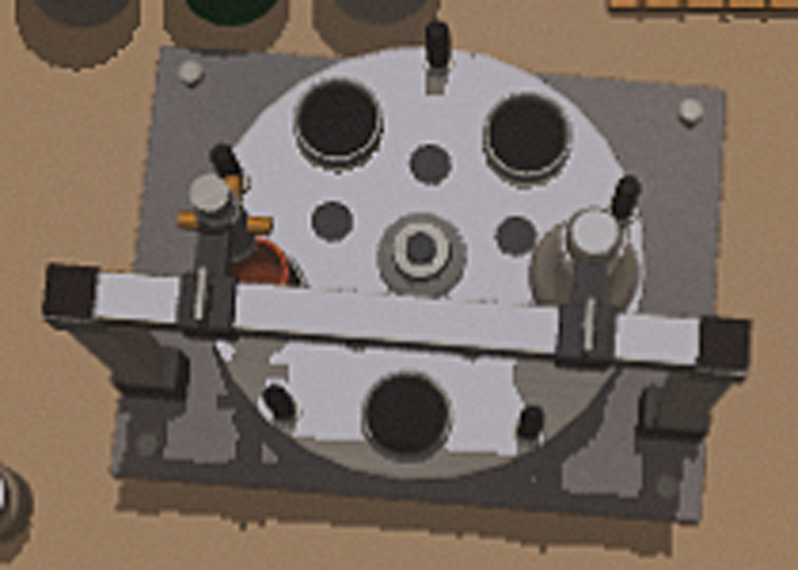

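View pics/t2.png

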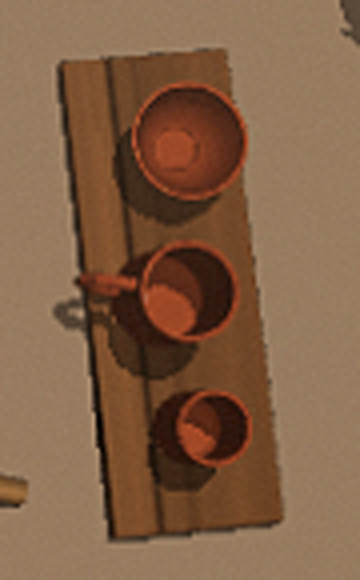

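Run:
```python
from h import *
d=arm.get_image("top");im=d["img"][:,:,::-1].copy()
print("cam",-d["R"].T@d["t"])
hsv=cv2.cvtColor(im,cv2.COLOR_BGR2HSV)
# tumbler rim: sat orange pixels
m=((hsv[...,1]>150)&(hsv[...,0]<14)).astype(np.uint8); 
sub=np.zeros_like(m);sub[245:280,438:468]=m[245:280,438:468]
c=max(cv2.findContours(sub,0,cv2.CHAIN_APPROX_NONE)[0],key=len)
X=onz(d,c,88)[:,:2]; 
(cx,cy),r=cv2.minEnclosingCircle(np.float32(X)); print("tumbler",cx,cy,r,cv2.fitEllipse(np.float32(X)), cv2.boundingRect(c))
# dark nests
g=cv2.cvtColor(im,cv2.COLOR_BGR2GRAY)
dk=(g<60).astype(np.uint8); reg=np.zeros_like(dk);reg[95:215,240:350]=dk[95:215,240:350]
for c in cv2.findContours(reg,0,cv2.CHAIN_APPROX_NONE)[0]:
    if cv2.contourArea(c)>40: print("dark",cv2.contourArea(c),cv2.boundingRect(c),[tuple(np.round(cv2.fitEllipse(np.float32(onz(d,c,z)[:,:2]))[0],1)) for z in (73,79,85)],np.round(cv2.fitEllipse(np.float32(onz(d,c,79)[:,:2]))[1],1))
# handpicked: crop px->full
f=lambda L:np.array(L)/3.8+[190,80]
rail=onz(d,f([(50,265),(748,322),(45,316),(748,372)]),300);print("rail",rail.round(1))
def yaw(a,b): v=a-b; return np.degrees(np.arctan2(v[1],v[0]))
print(yaw(rail[0],rail[1])-90,yaw(rail[2],rail[3])-90, rail.mean(0))
gr=onz(d,f([(273,394),(533,410)]),138);print("grips",gr.round(1),yaw(gr[0],gr[1])-90)
bp=onz(d,f([(160,45),(724,90),(112,475),(698,522)]),12);print("bed",bp.round(1),yaw(bp[0],bp[1])-90,yaw(bp[2],bp[3])-90,bp.mean(0))
print("hub",onz(d,f([(420,250)]),95))
print("gun",onz(d,f([(209,192)]),331),"lamp",onz(d,f([(594,232)]),313))
print("grip back",onz(d,f([(437,25)]),138))
P=cloud(d);print("depth hub",P[80+250//4,190+420//4-0])
```

```text
cam [ 394.23826571   64.24768547 1308.83548492]
tumbler 389.001220703125 -324.7572937011719 62.594696044921875 ((389.2038269042969, -325.4090270996094), (94.5467529296875, 113.46809387207031), 91.34590911865234) (438, 245, 30, 35)
dark 40.5 (259, 182, 9, 9) [(np.float64(611.4), np.float64(209.7)), (np.float64(610.4), np.float64(209.0)), (np.float64(609.3), np.float64(208.3))] [16. 29.]
dark 123.5 (319, 181, 31, 31) [(np.float64(577.7), np.float64(3.2)), (np.float64(576.8), np.float64(3.5)), (np.float64(575.9), np.float64(3.8))] [43.2 97.1]
dark 332.0 (286, 179, 22, 22) [(np.float64(601.0), np.float64(112.9)), (np.float64(600.0), np.float64(112.7)), (np.float64(599.0), np.float64(112.5))] [57.7 61.5]
dark 233.5 (240, 171, 39, 39) [(np.float64(586.3), np.float64(231.4)), (np.float64(585.3), np.float64(230.5)), (np.float64(584.4), np.float64(229.7))] [ 79.8 118. ]
dark 391.0 (240, 131, 110, 47) [(np.float64(708.3), np.float64(103.9)), (np.float64(706.8), np.float64(103.7)), (np.float64(705.3), np.float64(103.5))] [127.9 351.7]
dark 281.5 (319, 105, 20, 20) [(np.float64(823.3), np.float6
[... 237 characters left out ...]
at64(166.4))] [56.4 57.8]
rail [[ 659.7  327.6  300. ]
 [ 621.  -109.7  300. ]
 [ 626.9  329.7  300. ]
 [ 589.2 -108.8  300. ]]
-5.063222467469075 -4.915076781026869 [624.21375834 109.72615921 300.        ]
grips [[605.8 205.3 138. ]
 [593.3  18.9 138. ]] -3.830538983084466
bed [[ 921.7  318.4   12. ]
 [ 880.7 -145.6   12. ]
 [ 564.2  347.7   12. ]
 [ 524.8 -115.3   12. ]] -5.051280137344733 -4.859567014805265 [722.82087549 101.28723558  12.        ]
hub [[723.14421888 101.09619391  95.        ]]
gun [[696.58904145 223.02051422 331.        ]] lamp [[675.23184171 -13.26462074 313.        ]]
grip back [[884.29338766  87.33069976 138.        ]]
depth hub [734.45327032 116.94749636  94.85099139]
```

```bash
cat >> h.py <<'E'
def Rt(phi,tilt):
    p,a=np.radians([phi,tilt]); f=np.array([np.cos(p),np.sin(p),0])
    z=np.sin(a)*f-np.cos(a)*np.array([0,0,1.]); x=np.array([np.sin(p),-np.cos(p),0]); return np.c_[x,np.cross(z,x),z]
def togo(pos=None,R=None):
    s=arm.read_state(); C=Ro.from_quat(s["ee_rot"]).as_matrix(); 
    print("t",round(s["clock"],2),"pos",s["position"].round(1),"F",s["contact_force"].round(1),"w",round(s["gripper_width"],1),"j",s["joints"].round(2))
    if pos is not None: print("d(tool now)",(C.T@(np.array(pos)-s["position"])).round(1))
    if R is not None: print("rotvec(tool)",Ro.from_matrix(C.T@R).as_rotvec().round(3)); print("d(tool target R)",(R.T@(np.array(pos)-s["position"])).round(1))
E
python3 - <<'E'
from h import *
d=arm.get_image("top");f=lambda L:np.array(L)/4+[400,155]
print("tum",onz(d,f([(213,428)]),88),"edges",onz(d,f([(176,430),(250,430),(213,390),(213,466)]),88))
print("mug",onz(d,f([(190,291)]),100),"bowl",onz(d,f([(190,140)]),64))
print(onz(d,f([(113,540),(60,60)]),18))
togo([420,150,300],Rt(-5,42))
togo([355,-325,240],Rt(-5,42))
E
```

```text
tum [[ 389.62720228 -327.68000331   88.        ]] edges [[ 388.58611179 -301.07387296   88.        ]
 [ 387.8512441  -354.30507781   88.        ]
 [ 416.26914178 -328.68760556   88.        ]
 [ 363.08588277 -326.71641912   88.        ]]
mug [[ 485.44455319 -311.1280298   100.        ]] bowl [[ 598.68110494 -327.13214248   64.        ]]
[[ 308.20709649 -272.11358884   18.        ]
 [ 668.00966009 -243.9771454    18.        ]]
t 0.3 pos [267.1 564.9 231. ] F [-0.9 -0.1 -0.2] w 85.1 j [ 1.39  0.39  0.01 -0.   -1.19 -0.26]
d(tool now) [ 309.7 -315.6  -68.8]
rotvec(tool) [ 0.725 -0.131 -0.338]
d(tool target R) [ 399.9 -186.2   74.8]
t 0.3 pos [267.1 564.9 231. ] F [-0.9 -0.1 -0.2] w 85.1 j [ 1.39  0.39  0.01 -0.   -1.19 -0.26]
d(tool now) [ 766.8 -459.9   -8.5]
rotvec(tool) [ 0.725 -0.131 -0.338]
d(tool target R) [ 878.8 -128.7  103.8]
```

```bash
python3 -m jog '[{"dx":25,"dz":-30},{"dx":30,"dz":-25},{"dx":32,"dy":-22},{"dx":32,"dy":-22},{"dx":32,"dy":-22}]'; python3 -m jog '[{"dx":28,"dy":-30},{"dx":28,"dy":-30},{"dx":28,"dy":-30},{"dx":28,"dy":-30},{"dx":28,"dy":-30}]'; python3 -c "
from h import *
togo([355,-325,240],Rt(-5,42))"
```

```text
t 0.3 pos [267.1 564.9 231. ] F [-0.9 -0.1 -0.2] w 85.1 j [ 1.39  0.39  0.01 -0.   -1.19 -0.26]
d(tool now) [ 766.8 -459.9   -8.5]
rotvec(tool) [ 0.725 -0.131 -0.338]
d(tool target R) [ 878.8 -128.7  103.8]$[0]: bad value
$[0]: bad value
```

```bash
python3 -m jog '[{"hand":85,"dx":25,"dy":0,"dz":-30,"rx":0,"ry":0,"rz":0}]'; python3 -m jog --help | head -20
```

```text
clock: 0.38
position: [256.0, 541.7, 252.6]
ee_rot: [-0.534, 0.845, -0.005, -0.006]
contact_force: [-0.4, 0.7, -1.1]
gripper_width: 84.7invalid input: not JSON, or not a number
```

```bash
python3 -m jog '[{"hand":85,"dx":30,"dy":-5,"dz":-25,"rx":0,"ry":0,"rz":0},{"hand":85,"dx":32,"dy":-22,"dz":0,"rx":0,"ry":0,"rz":0},{"hand":85,"dx":32,"dy":-22,"dz":0,"rx":0,"ry":0,"rz":0},{"hand":85,"dx":28,"dy":-28,"dz":0,"rx":0,"ry":0,"rz":-0.1},{"hand":85,"dx":28,"dy":-28,"dz":0,"rx":0,"ry":0,"rz":-0.1}]';  python3 -m jog '[{"hand":85,"dx":34,"dy":-20,"dz":0,"rx":0,"ry":0,"rz":-0.1},{"hand":85,"dx":36,"dy":-16,"dz":0,"rx":0,"ry":0,"rz":-0.05},{"hand":85,"dx":40,"dy":-5,"dz":0,"rx":0,"ry":0,"rz":0},{"hand":85,"dx":40,"dy":-5,"dz":0,"rx":0,"ry":0,"rz":0},{"hand":85,"dx":40,"dy":-5,"dz":0,"rx":0,"ry":0,"rz":0}]'; python3 -c "
from h import *
togo([355,-325,240],Rt(-5,42))"
```

```text
clock: 0.8
position: [290.4, 361.4, 286.7]
ee_rot: [-0.619, 0.785, 0.0, 0.0]
contact_force: [0.4, -0.1, -0.4]
gripper_width: 85.1
clock: 1.22
position: [316.5, 164.8, 286.4]
ee_rot: [-0.674, 0.739, 0.0, 0.0]
contact_force: [1.3, -0.6, 1.1]
gripper_width: 84.8
t 1.22 pos [316.5 164.8 286.4] F [ 1.3 -0.6  1.1] w 84.8 j [ 0.94 -0.14 -0.47  0.   -1.24  0.54]
d(tool now) [484.3 -83.   46.2]
rotvec(tool) [ 0.733 -0.001 -0.004]
d(tool target R) [484.6 -29.2  88.7]
```

```bash
python3 -m jog '[{"hand":85,"dx":39,"dy":-12,"dz":0,"rx":0,"ry":0,"rz":0},{"hand":85,"dx":39,"dy":-12,"dz":0,"rx":0,"ry":0,"rz":0},{"hand":85,"dx":39,"dy":-12,"dz":0,"rx":0,"ry":0,"rz":0},{"hand":85,"dx":40,"dy":-5,"dz":0,"rx":0,"ry":0,"rz":0},{"hand":85,"dx":40,"dy":-5,"dz":0,"rx":0,"ry":0,"rz":0}]';  python3 -m jog '[{"hand":85,"dx":40,"dy":0,"dz":0,"rx":0.12,"ry":0,"rz":0},{"hand":85,"dx":40,"dy":0,"dz":0,"rx":0.12,"ry":0,"rz":0},{"hand":85,"dx":40,"dy":0,"dz":0,"rx":0.12,"ry":0,"rz":0},{"hand":85,"dx":40,"dy":0,"dz":0,"rx":0.12,"ry":0,"rz":0},{"hand":85,"dx":40,"dy":0,"dz":0,"rx":0.12,"ry":0,"rz":0}]'; python3 -c "
from h import *
togo([355,-325,240],Rt(-5,42))"
```

```text
clock: 1.63
position: [344.2, -35.4, 286.7]
ee_rot: [-0.674, 0.739, -0.0, 0.001]
contact_force: [1.3, 0.1, 0.5]
gripper_width: 85.2
clock: 2.05
position: [326.1, -209.8, 284.9]
ee_rot: [-0.651, 0.712, -0.191, 0.181]
contact_force: [0.1, 0.1, -0.4]
gripper_width: 85.5
t 2.05 pos [ 326.1 -209.8  284.9] F [ 0.1  0.1 -0.4] w 85.5 j [-0.2  -0.33 -0.66 -0.1  -0.71  1.75]
d(tool now) [112.6 -11.1  57.5]
rotvec(tool) [ 0.2    0.007 -0.005]
d(tool target R) [112.3   1.2  59.3]
```

```bash
python3 -m jog '[{"hand":85,"dx":38,"dy":0,"dz":0,"rx":0.1,"ry":0,"rz":0},{"hand":85,"dx":38,"dy":0,"dz":0,"rx":0.1,"ry":0,"rz":0},{"hand":85,"dx":36,"dy":0,"dz":0,"rx":0,"ry":0,"rz":0},{"hand":85,"dx":0,"dy":0,"dz":0,"rx":0,"ry":0,"rz":0}]'
python3 - <<'E'
from h import *
R=Rt(-5,42); g=np.array([389.5,-327.7,63])+18.7*R[:,2]; print(g)
togo(g-100*R[:,2],R)
s=arm.read_state(); d=arm.get_image("wrist"); cv2.imwrite("pics/w1.png",d["img"][:,:,::-1])
E
```

```text
clock: 2.38
position: [319.3, -284.8, 281.5]
ee_rot: [-0.638, 0.708, -0.217, 0.211]
contact_force: [0.8, -0.9, 0.5]
gripper_width: 85.2
[ 401.96512758 -328.79055735   49.10319176]
t 2.38 pos [ 319.3 -284.8  281.5] F [ 0.8 -0.9  0.5] w 85.2 j [-0.59 -0.19 -0.5  -0.43 -0.76  2.29]
d(tool now) [ 39.9  74.6 139.8]
rotvec(tool) [ 0.119  0.011 -0.02 ]
d(tool target R) [ 36.7  91.5 130.4]
```

View pics/w1.png

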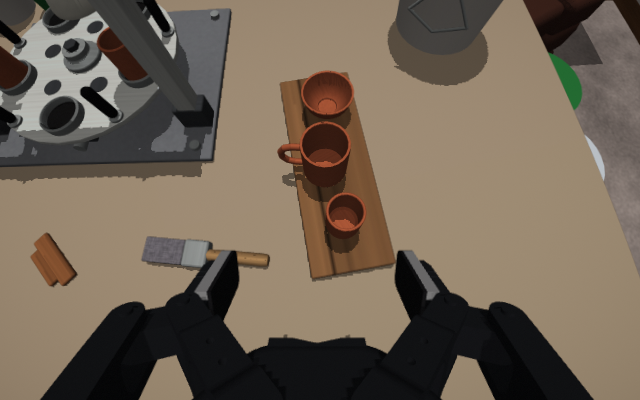

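```bash
python3 -m jog '[{"hand":85,"dx":18,"dy":0,"dz":15,"rx":0.06,"ry":0.005,"rz":-0.01},{"hand":85,"dx":19,"dy":15,"dz":15,"rx":0.06,"ry":0.005,"rz":-0.01},{"hand":85,"dx":0,"dy":20,"dz":25,"rx":0,"ry":0,"rz":0},{"hand":85,"dx":0,"dy":20,"dz":25,"rx":0,"ry":0,"rz":0},{"hand":85,"dx":0,"dy":0,"dz":0,"rx":0,"ry":0,"rz":0}]'
python3 - <<'E'
from h import *
R=Rt(-5,42); g=np.array([389.5,-327.7,63])+18.7*R[:,2]
togo(g-100*R[:,2],R)
s=arm.read_state(); d=arm.get_image("wrist"); im=d["img"][:,:,::-1]; cv2.imwrite("pics/w2.png",im)
Rw,tw=wristRt(d,s)
hsv=cv2.cvtColor(np.ascontiguousarray(im),cv2.COLOR_BGR2HSV);m=((hsv[...,1]>165)&(hsv[...,0]<12)).astype(np.uint8)*255
cv2.imwrite("pics/w2m.png",m)
print(proj(d,[389.5,-327.7,88],Rw,tw))
E
```

```text
clock: 2.85
position: [326.0, -304.2, 182.8]
ee_rot: [-0.636, 0.69, -0.247, 0.242]
contact_force: [-0.2, 0.4, -0.7]
gripper_width: 85.0
t 2.85 pos [ 326.  -304.2  182.8] F [-0.2  0.4 -0.7] w 85.0 j [-0.8   0.   -0.53 -0.82 -0.65  2.87]
d(tool now) [19.2 30.2 51.9]
rotvec(tool) [ 0.028  0.024 -0.002]
d(tool target R) [17.9 31.7 51.5]
[[338.5009561  205.46712387]]
```

View pics/w2.png

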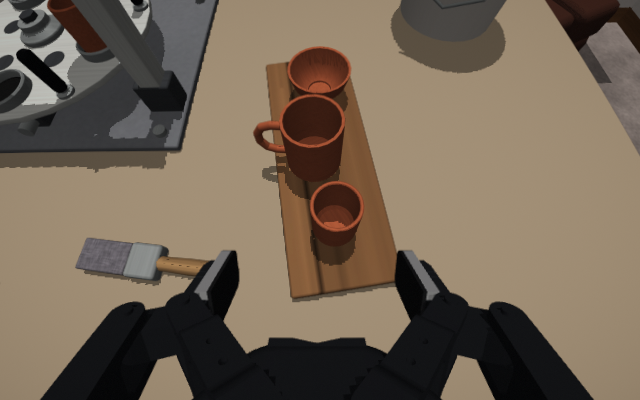

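View pics/w2m.png

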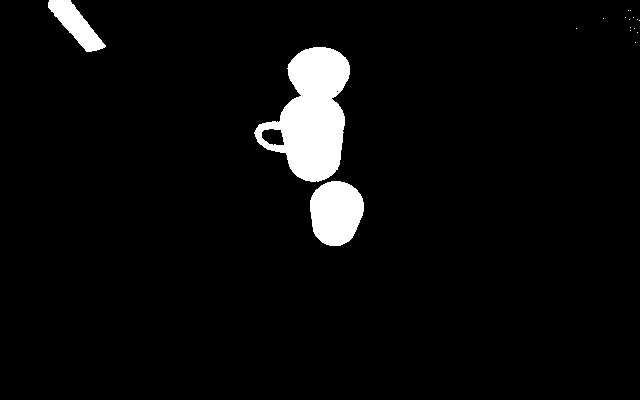

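```bash
cat > kin.py <<'E'
import numpy as np
from scipy.spatial.transform import Rotation as Ro
from scipy.optimize import least_squares
S=[([1.3876,.3856,.0066,0,-1.194,-.2586],[267,564.7,230.6],[-.5349,.8449,-.0006,-.0009]),
([.94,-.14,-.47,0,-1.24,.54],[316.5,164.8,286.4],[-.674,.739,0,0]),
([-.2,-.33,-.66,-.1,-.71,1.75],[326.1,-209.8,284.9],[-.651,.712,-.191,.181]),
([-.59,-.19,-.5,-.43,-.76,2.29],[319.3,-284.8,281.5],[-.638,.708,-.217,.211]),
([-.8,0,-.53,-.82,-.65,2.87],[326,-304.2,182.8],[-.636,.69,-.247,.242])]
LO=np.array([-3.14,-1.21,-1.07,-3.16,-2.99,-3.1]);HI=np.array([3.14,2.06,1.41,2.05,-.16,3.1])
def fk(j,P,s):
    r0,lat,h,A,B,E,L,c6,c5=P
    p=j[1]-j[2]
    Rf=Ro.from_euler('ZY',[j[0],p])          # forearm frame: x along forearm
    el=Ro.from_euler('ZY',[j[0],j[1]]).apply([0,0,A])
    o=Ro.from_euler('Z',j[0]).apply([r0,lat,h])+el+Rf.apply([B,0,E])
    Rw=Rf*Ro.from_euler('X',s[0]*j[3])*Ro.from_euler('Y',-j[4]+c5)  # x axis = tool z when j5=0
    # tool axes: z along x of Rw
    T=Rw*Ro.from_matrix(np.array([[0,0,1],[0,1,0],[-1,0,0.]]))*Ro.from_euler('Z',s[1]*j[5]+c6)
    return o+T.apply([0,0,L]),T
def fit():
    best=None
    for s in [(a,b) for a in(1,-1) for b in(1,-1)]:
      for c6 in (0,1.57,3.14,-1.57):
        def res(P):
            e=[]
            for j,p,q in S:
                o,T=fk(j,P,s); e+=list((o-p)/3); e+=list((T.inv()*Ro.from_quat(q)).as_rotvec()/.005)
            return np.r_[e,(np.array(P)[:7]-[0,-160,350,350,350,0,250])/300]
        f=least_squares(res,[0,-160,350,350,350,0,250,c6,0])
        if best is None or f.cost<best[0]: best=(f.cost,f.x,s)
    return best
def ik(pos,R,P,s,j0):
    T0=Ro.from_matrix(R)
    def res(j):
        o,T=fk(j,P,s); return np.r_[(o-pos)/10,(T.inv()*T0).as_rotvec()*10,1e-3*(j-j0)]
    f=least_squares(res,np.clip(j0,LO+.01,HI-.01),bounds=(LO,HI)); return f.x,f.cost
E
python3 - <<'E'
from kin import *; from h import Rt
c,P,s=fit();print(c,P.round(2),s)
np.save("P.npy",np.r_[P,s])
for t,phi in ((42,-5),(42,-30),(30,-5),(30,-30),(30,-45),(25,-30)):
    R=Rt(phi,t); print("pick",t,phi,*[ (a.round(2),round(b,4)) for a,b in [ik(np.array([389.5,-327.7,63])+18.7*R[:,2],R,P,s,np.array(S[4][0]))]])
for t,phi in ((42,-5),(30,-5),(25,-5),(30,5),(35,5)):
    R=Rt(phi,t); print("place",t,phi,*[ (a.round(2),round(b,4)) for a,b in [ik(np.array([599,112.4,118])+18.7*R[:,2],R,P,s,np.array([.5,.3,-.3,0,-.6,.5]))]])
E
```

```text
382.1702350539414 [-3.6647e+02 -1.4559e+02  3.3073e+02  5.8328e+02  8.3802e+02 -8.5420e+01
  2.8912e+02  0.0000e+00  1.0000e-02] (-1, -1)
pick 42 -5 (array([-0.58,  0.27, -0.48, -1.13, -0.35,  3.06]), np.float64(0.0))
pick 42 -30 (array([-0.33,  0.2 , -0.56,  0.97, -0.16,  0.47]), np.float64(0.0068))
pick 30 -5 (array([-0.53,  0.26, -0.42, -0.51, -0.45,  2.42]), np.float64(0.0))
pick 30 -30 (array([-0.37,  0.22, -0.48,  0.22, -0.36,  1.23]), np.float64(0.0))
pick 30 -45 (array([-0.27,  0.21, -0.48,  0.57, -0.47,  0.6 ]), np.float64(0.0))
pick 25 -30 (array([-0.37,  0.23, -0.44,  0.14, -0.46,  1.31]), np.float64(0.0))
place 42 -5 (array([ 0.64,  0.28, -0.37,  0.99, -0.55,  0.08]), np.float64(0.0))
place 30 -5 (array([ 0.57,  0.3 , -0.28,  0.55, -0.62,  0.53]), np.float64(0.0))
place 25 -5 (array([ 0.54,  0.32, -0.25,  0.4 , -0.68,  0.67]), np.float64(0.0))
place 30 5 (array([ 0.52,  0.29, -0.29,  0.42, -0.53,  0.82]), np.float64(0.0))
place 35 5 (array([ 0.54,  0.28, -0.33,  0.59, -0.46,  0.65]), np.float64(0.0))
```

Run:
```python
import kin; from kin import *; from h import Rt
def fk2(j,P,s):
    r0,lat,h,A,B,E,L,c6,c5,l2,e5=P
    p=j[1]-j[2]
    Rf=Ro.from_euler('ZY',[j[0],p]); el=Ro.from_euler('ZY',[j[0],j[1]]).apply([0,0,A])
    o=Ro.from_euler('Z',j[0]).apply([r0,lat,h])+el+Rf.apply([B,0,E])
    Rx=Rf*Ro.from_euler('X',s[0]*j[3]); o=o+Rx.apply([0,l2,0])
    Rw=Rx*Ro.from_euler('Y',-j[4]+c5)
    T=Rw*Ro.from_matrix(np.array([[0,0,1],[0,1,0],[-1,0,0.]]))*Ro.from_euler('Z',s[1]*j[5]+c6)
    return o+T.apply([0,0,L])+Rw.apply([0,0,e5]),T
out=[]
for s in [(a,b) for a in(1,-1) for b in(1,-1)]:
  for c6 in (0,1.57,3.14,-1.57):
    p0=np.array([0,-80,200,350,350,0,250,c6,0,-80,0])
    w=np.array([50,100,150,200,200,100,100,9,9,100,50])
    def res(P):
        e=[]
        for j,p,q in S:
            o,T=fk2(j,P,s); e+=list((o-p)/4); e+=list((T.inv()*Ro.from_quat(q)).as_rotvec()/.01)
        return np.r_[e,(P-p0)/w]
    f=least_squares(res,p0); out.append((f.cost,tuple(f.x.round(2)),s,f.fun[:30].round(1)))
out.sort(key=lambda a:a[0])
for o in out[:2]: print(o[0],np.array(o[1]),o[2]);print(o[3].reshape(5,6))
```

```text
2.7003668631790845 [ -20.7    -6.79  172.77  565.27  453.03   -6.33  293.1     0.      0.
 -152.89   -5.94] (-1, -1)
[[-0.  -0.1 -0.2 -0.1 -0.1 -0.3]
 [ 0.4  0.   0.1  0.  -0.1 -0.2]
 [-0.   0.4  0.1 -0.3 -0.   0.7]
 [-0.2 -0.1 -0.2  0.2 -0.  -0.8]
 [ 0.1  0.   0.2 -0.3 -0.   0.6]]
2.715518813727817 [ -20.7    -6.79  172.77  565.27  453.03   -6.33  293.1     0.      0.
 -152.89   -5.94] (-1, -1)
[[-0.  -0.1 -0.2 -0.1 -0.1 -0.3]
 [ 0.4  0.   0.1  0.  -0.1 -0.2]
 [-0.   0.4  0.1 -0.3 -0.   0.7]
 [-0.2 -0.1 -0.2  0.2 -0.  -0.8]
 [ 0.1  0.   0.2 -0.3 -0.   0.6]]
```

```bash
cat > kin.py <<'E'
import numpy as np
from scipy.spatial.transform import Rotation as Ro
from scipy.optimize import least_squares
P=[ -20.7,-6.79,172.77,565.27,453.03,-6.33,293.1,0,0,-152.89,-5.94]
LO=np.array([-3.14,-1.21,-1.07,-3.16,-2.99,-3.1]);HI=np.array([3.14,2.06,1.41,2.05,-.16,3.1])
def fk(j):
    r0,lat,h,A,B,E,L,c6,c5,l2,e5=P
    p=j[1]-j[2]
    Rf=Ro.from_euler('ZY',[j[0],p]); el=Ro.from_euler('ZY',[j[0],j[1]]).apply([0,0,A])
    o=Ro.from_euler('Z',j[0]).apply([r0,lat,h])+el+Rf.apply([B,0,E])
    Rx=Rf*Ro.from_euler('X',-j[3]); o=o+Rx.apply([0,l2,0])
    Rw=Rx*Ro.from_euler('Y',-j[4]+c5)
    T=Rw*Ro.from_matrix(np.array([[0,0,1],[0,1,0],[-1,0,0.]]))*Ro.from_euler('Z',-j[5]+c6)
    return o+T.apply([0,0,L])+Rw.apply([0,0,e5]),T
def ik(pos,R,j0):
    T0=Ro.from_matrix(R)
    def res(j):
        o,T=fk(j); return np.r_[(o-pos)/10,(T.inv()*T0).as_rotvec()*10,1e-3*(j-j0)]
    f=least_squares(res,np.clip(j0,LO+.01,HI-.01),bounds=(LO,HI)); return f.x.round(2),round(f.cost,4)
E
python3 - <<'E'
from kin import *; from h import Rt
j0=np.array([-.8,0,-.53,-.82,-.65,2.87])
for t in (42,36,30,25):
  for phi in (-5,-20,-30,-45,-60):
    R=Rt(phi,t); print("pick",t,phi,*ik(np.array([389.5,-327.7,63])+18.7*R[:,2],R,j0))
for t in (42,36,30,25):
  for phi in (-15,-5,5,15):
    R=Rt(phi,t); print("place",t,phi,*ik(np.array([599,112.4,118])+18.7*R[:,2],R,np.array([.3,.3,-.3,0,-.6,.5])))
E
```

```text
pick 42 -5 [-0.74  0.34 -0.47 -1.05 -0.43  3.1 ] 0.4019
pick 42 -20 [-0.73  0.31 -0.52 -1.25 -0.25  3.1 ] 0.0689
pick 42 -30 [-0.73  0.3  -0.53 -1.38 -0.16  3.1 ] 0.0465
pick 42 -45 [-0.79  0.31 -0.54 -1.55 -0.16  3.1 ] 1.317
pick 42 -60 [-0.85  0.31 -0.56 -1.73 -0.16  3.1 ] 4.432
pick 36 -5 [-0.72  0.34 -0.47 -1.01 -0.43  3.08] 0.0
pick 36 -20 [-0.59  0.31 -0.54 -0.93 -0.18  2.69] 0.0
pick 36 -30 [-0.66  0.31 -0.53 -1.16 -0.16  2.84] 0.3126
pick 36 -45 [-0.79  0.31 -0.54 -1.55 -0.16  3.1 ] 1.657
pick 36 -60 [-0.85  0.31 -0.56 -1.73 -0.16  3.1 ] 4.447
pick 30 -5 [-0.6   0.33 -0.49 -0.74 -0.38  2.73] 0.0
pick 30 -20 [-0.47  0.31 -0.6  -0.51 -0.16  2.19] 0.0153
pick 30 -30 [-0.47  0.31 -0.6  -0.49 -0.16  2.01] 0.525
pick 30 -45 [-0.39  0.32 -0.72  0.06 -0.16  1.15] 2.3511
pick 30 -60 [-0.69  0.32 -0.97  2.05 -0.25 -0.82] 0.6016
pick 25 -5 [-0.53  0.33 -0.52 -0.52 -0.37  2.47] 0.0
pick 25 -20 [-0.41  0.31 -0.67 -0.19 -0.16  1.81] 0.0022
pick 25 -30 [-0.39  0.32 -0.69 -0.06 -0.16  1.51] 0.2635
pick 25 -45 [-0.38  0.32 -0.83  0.57 -0.16  0.62] 0.9896
pick 25 -60 [-0.73  0.31 -0.96  2.05 -
[... 218 characters left out ...]
37 -1.13 -0.16  2.72] 0.9739
place 36 -15 [ 0.21  0.35 -0.82  2.05 -0.32 -0.9 ] 0.0167
place 36 -5 [ 0.18  0.33 -0.8   2.05 -0.22 -0.72] 0.3758
place 36 5 [ 0.16  0.33 -0.79  2.05 -0.16 -0.55] 1.0958
place 36 15 [ 0.43  0.33 -0.5  -0.13 -0.16  1.56] 0.8426
place 30 -15 [ 0.3   0.34 -0.8   1.66 -0.27 -0.6 ] 0.0
place 30 -5 [ 0.18  0.33 -0.8   1.96 -0.16 -0.62] 0.0178
place 30 5 [ 0.38  0.33 -0.75  1.11 -0.16  0.19] 0.3792
place 30 15 [ 0.46  0.34 -0.61  0.35 -0.16  1.05] 0.1918
place 25 -15 [ 0.45  0.35 -0.72  1.06 -0.32 -0.14] 0.0
place 25 -5 [ 0.4   0.34 -0.75  1.14 -0.22 -0.  ] 0.0
place 25 5 [ 0.41  0.33 -0.73  0.98 -0.16  0.31] 0.0007
place 25 15 [ 0.47  0.34 -0.62  0.45 -0.2   0.94] 0.0
```

```bash
python3 - <<'E'
from kin import *; from h import Rt
def best(pos,R,seeds):
    b=None
    for j0 in seeds:
        j,c=ik(pos,R,np.array(j0))
        m=min((j-LO).min(),(HI-j).min())
        if c<1e-3 and (b is None or m>b[0]): b=(round(m,2),j)
    return b
sp=[[-.6,.3,-.5,-.6,-.4,2.5],[-.4,.3,-.6,1,-.4,.5],[-.8,.3,-.5,-1.5,-.5,3],[-.6,.3,-.5,-2,-.6,0],[-.5,.3,-.9,1.9,-.5,-.5]]
sq=[[.3,.3,-.6,1,-.5,.5],[.3,.3,-.6,-1,-.5,2.5],[.3,.3,-.8,1.8,-.5,-.5],[.3,.3,-.6,-2,-.6,0]]
for flip in (0,1):
 for t in (20,25,30,35):
  for phi in (-45,-35,-25,-15,-5,5,15,25,35,45):
    R=Rt(phi,t)
    if flip: R=R@np.diag([-1,-1,1])
    a=best(np.array([389.5,-327.7,18+50])+18.7*R[:,2],R,sp); b=best(np.array([599,112.4,123])+18.7*R[:,2],R,sq)
    if a or b: print(flip,t,phi,"pick",a and (float(a[0]),a[1].tolist()),"place",b and(float(b[0]),b[1].tolist()))
E
python3 - <<'E'
import cv2
im=cv2.imread("pics/scene0.png")[0:200,400:560]; cv2.imwrite("pics/hand.png",cv2.resize(im,None,fx=3,fy=3,interpolation=2))
E
```

```text
0 20 -45 pick None place (0.51, [0.57, 0.42, -0.48, 0.57, -0.67, -0.24])
0 20 -35 pick None place (0.43, [0.56, 0.4, -0.52, 0.6, -0.59, -0.09])
0 20 -25 pick (0.03, [-0.37, 0.31, -0.73, 0.13, -0.19, 1.38]) place (0.36, [0.54, 0.38, -0.56, 0.61, -0.52, 0.07])
0 20 -15 pick (0.14, [-0.42, 0.32, -0.61, -0.18, -0.3, 1.89]) place (0.29, [0.53, 0.37, -0.57, 0.59, -0.45, 0.27])
0 20 -5 pick (0.24, [-0.47, 0.33, -0.53, -0.33, -0.4, 2.24]) place (0.24, [0.51, 0.36, -0.57, 0.52, -0.4, 0.52])
0 20 5 pick (0.34, [-0.52, 0.34, -0.47, -0.42, -0.5, 2.52]) place (0.22, [0.5, 0.35, -0.54, 0.38, -0.38, 0.83])
0 20 15 pick (0.35, [-0.56, 0.36, -0.43, -0.47, -0.59, 2.75]) place (0.24, [0.48, 0.35, -0.48, 0.19, -0.4, 1.19])
0 20 25 pick (0.15, [-0.58, 0.38, -0.39, -0.49, -0.67, 2.95]) place (0.29, [0.45, 0.36, -0.41, 0.01, -0.45, 1.54])
0 20 35 pick None place (0.36, [0.42, 0.37, -0.35, -0.13, -0.52, 1.87])
0 20 45 pick (0.1, [-0.6, 0.43, -0.32, -0.48, -0.82, -3.0]) place (0.43, [0.38, 0.38, -0.29, -0.24, -0.59, 2.16])
0 25 -45 pick None place (0.49, [0.58, 0.42, -0.56, 0.76, -0.65, -0.42])
0 25 -35 pick
[... 5627 characters left out ...]
5 -25 pick None place (0.27, [0.37, 0.36, -0.8, 1.66, -0.43, 2.34])
1 35 -15 pick (0.1, [-0.61, 0.3, -0.52, -0.89, -0.26, -0.4]) place (0.0, [0.21, 0.33, -0.82, 2.05, -0.3, 2.25])
1 35 -5 pick (0.26, [-0.7, 0.33, -0.47, -0.95, -0.42, -0.15]) place None
1 35 5 pick (0.39, [-0.74, 0.35, -0.42, -0.94, -0.55, 0.02]) place None
1 35 15 pick (0.52, [-0.77, 0.39, -0.38, -0.9, -0.68, 0.15]) place None
1 35 25 pick (0.63, [-0.79, 0.42, -0.33, -0.86, -0.79, 0.26]) place None
1 35 35 pick (0.74, [-0.79, 0.45, -0.28, -0.81, -0.9, 0.36]) place (0.15, [0.34, 0.33, -0.37, -0.52, -0.31, -0.85])
1 35 45 pick (0.84, [-0.78, 0.49, -0.23, -0.75, -1.0, 0.46]) place (0.32, [0.26, 0.35, -0.29, -0.68, -0.48, -0.5])
```

View pics/hand.png

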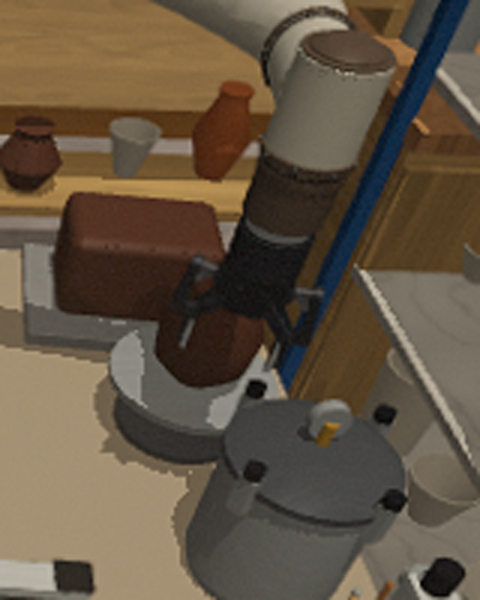

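Run:
```python
from h import *
R=Rt(0,25); g=np.array([389.5,-327.7,68])+18.7*R[:,2]; print(g)
togo(g-80*R[:,2],R)
```

```text
[ 397.40296149 -327.7          51.05204438]
t 2.9 pos [ 326.9 -305.7  186. ] F [ 0.8 -0.   0.6] w 85.2 j [-0.8  -0.   -0.53 -0.82 -0.65  2.86]
d(tool now) [20.2 11.3 72.1]
rotvec(tool) [-0.272 -0.027 -0.069]
d(tool target R) [22.  -6.9 72.1]
```

```bash
python3 -m jog '[{"hand":85,"dx":5,"dy":0,"dz":5,"rx":-0.09,"ry":-0.009,"rz":-0.023},{"hand":85,"dx":5,"dy":0,"dz":5,"rx":-0.09,"ry":-0.009,"rz":-0.023},{"hand":85,"dx":5,"dy":0,"dz":5,"rx":-0.09,"ry":-0.009,"rz":-0.023},{"hand":85,"dx":4,"dy":0,"dz":15,"rx":0,"ry":0,"rz":0},{"hand":85,"dx":0,"dy":0,"dz":0,"rx":0,"ry":0,"rz":0}]'
python3 - <<'E'
from h import *
R=Rt(0,25); g=np.array([389.5,-327.7,68])+18.7*R[:,2]
togo(g-80*R[:,2],R)
s=arm.read_state(); d=arm.get_image("wrist"); im=np.ascontiguousarray(d["img"][:,:,::-1]); cv2.imwrite("pics/w3.png",im)
Rw,tw=wristRt(d,s)
hsv=cv2.cvtColor(im,cv2.COLOR_BGR2HSV);m=((hsv[...,1]>165)&(hsv[...,0]<12)).astype(np.uint8)*255
for c in cv2.findContours(m,0,1)[0]:
    if cv2.contourArea(c)>300: print(cv2.boundingRect(c))
print(proj(d,[389.5,-327.7,88],Rw,tw))
E
```

```text
clock: 3.32
position: [344.7, -326.0, 164.0]
ee_rot: [0.692, -0.688, 0.158, -0.153]
contact_force: [-0.1, 1.1, -0.5]
gripper_width: 85.1
t 3.32 pos [ 344.7 -326.   164. ] F [-0.1  1.1 -0.5] w 85.1 j [-0.6   0.09 -0.51 -0.41 -0.64  2.46]
d(tool now) [ 1.5  0.3 44.7]
rotvec(tool) [-0.007 -0.005  0.007]
d(tool target R) [ 1.7 -0.  44.7]
(287, 165, 61, 62)
(229, 0, 127, 151)
[[319.42560151 194.34072806]]
```

View pics/w3.png

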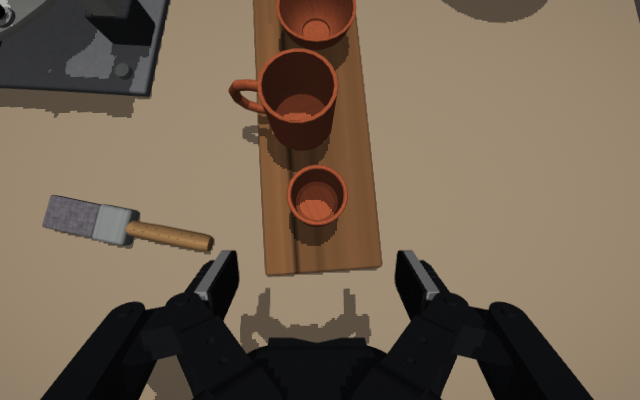

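```bash
python3 -m jog '[{"hand":85,"dx":0.5,"dy":0,"dz":35,"rx":-0.007,"ry":-0.005,"rz":0.007},{"hand":85,"dx":0,"dy":0,"dz":35,"rx":0,"ry":0,"rz":0},{"hand":85,"dx":0,"dy":0,"dz":30,"rx":0,"ry":0,"rz":0},{"hand":85,"dx":0,"dy":0,"dz":22,"rx":0,"ry":0,"rz":0},{"hand":85,"dx":0,"dy":0,"dz":0,"rx":0,"ry":0,"rz":0}]'
python3 - <<'E'
from h import *
R=Rt(0,25); g=np.array([389.5,-327.2,68])+18.7*R[:,2]
togo(g,R)
E
```

```text
clock: 3.78
position: [394.3, -326.5, 50.6]
ee_rot: [-0.689, 0.692, -0.151, 0.153]
contact_force: [0.2, -0.1, -0.2]
gripper_width: 84.9
t 3.78 pos [ 394.3 -326.5   50.6] F [ 0.2 -0.1 -0.2] w 84.9 j [-0.56  0.34 -0.5  -0.58 -0.42  2.63]
d(tool now) [ 0.7 -3.1  0.9]
rotvec(tool) [ 0.003  0.002 -0.006]
d(tool target R) [ 0.7 -3.1  0.9]
```

```bash
python3 -m jog '[{"hand":85,"dx":0.7,"dy":-3,"dz":1,"rx":0,"ry":0,"rz":0},{"hand":60,"dx":0,"dy":0,"dz":0,"rx":0,"ry":0,"rz":0},{"hand":48,"dx":0,"dy":0,"dz":0,"rx":0,"ry":0,"rz":0},{"hand":45,"dx":0,"dy":0,"dz":0,"rx":0,"ry":0,"rz":0},{"hand":40,"dx":0,"dy":0,"dz":0,"rx":0,"ry":0,"rz":0}]';python3 -m jog '[{"hand":40,"dx":0,"dy":0,"dz":0,"rx":0,"ry":0,"rz":0},{"hand":40,"dx":0,"dy":0,"dz":0,"rx":0,"ry":0,"rz":0}]'
python3 - <<'E'
from h import *
R=Rt(0,25); g=np.array([389.5,-327.2,68])+18.7*R[:,2]
togo(g,R)
s=arm.read_state(); d=arm.get_image("wrist"); im=np.ascontiguousarray(d["img"][:,:,::-1]); cv2.imwrite("pics/w4.png",im)
E
```

```text
clock: 4.2
position: [397.7, -328.8, 55.4]
ee_rot: [-0.689, 0.691, -0.155, 0.154]
contact_force: [-2.1, 0.8, 7.4]
gripper_width: 52.3
clock: 4.37
position: [397.7, -328.9, 55.4]
ee_rot: [-0.689, 0.691, -0.155, 0.154]
contact_force: [-1.8, 1.6, 6.5]
gripper_width: 51.8
t 4.37 pos [ 397.7 -328.9   55.4] F [-1.8  1.6  6.5] w 51.8 j [-0.56  0.33 -0.5  -0.58 -0.42  2.62]
d(tool now) [-1.7  2.1  3.8]
rotvec(tool) [-0.003 -0.003 -0.003]
d(tool target R) [-1.7  2.1  3.8]
```

View pics/w4.png

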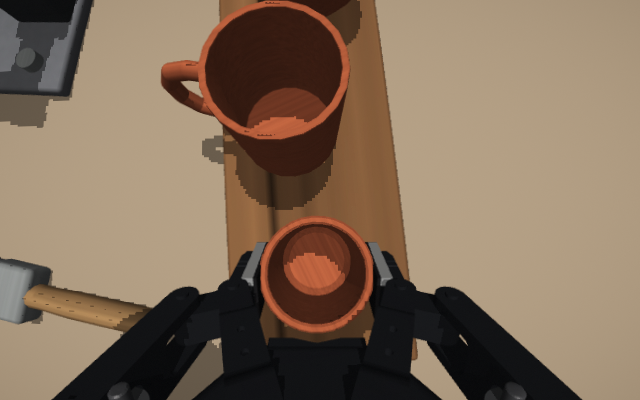

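```bash
cat > rim.py <<'E'
from h import *
def rim(z,name,box=(200,190,420,345)):
    s=arm.read_state(); d=arm.get_image("wrist"); im=np.ascontiguousarray(d["img"][:,:,::-1]); cv2.imwrite("pics/"+name,im)
    Rw,tw=wristRt(d,s)
    hsv=cv2.cvtColor(im,cv2.COLOR_BGR2HSV);m=((hsv[...,1]>150)&(hsv[...,0]<12)).astype(np.uint8)*255
    a,b,c,e=box; k=np.zeros_like(m);k[b:e,a:c]=m[b:e,a:c]
    ct=max(cv2.findContours(k,0,cv2.CHAIN_APPROX_NONE)[0],key=cv2.contourArea)
    X=onz(d,cv2.convexHull(ct),z,Rw,tw)[:,:2]; el=cv2.fitEllipse(np.float32(X))
    print("rect",cv2.boundingRect(ct),"rim world",np.round(el[0],1),np.round(el[1],1)," TCP",s["position"].round(1))
    P=np.r_[el[0],z]-s["position"]; return d,s,im
E
python3 -c "
from rim import *
rim(88,'w5.png')"
```

```text
rect (260, 215, 114, 119) rim world [ 390.3 -327.4] [54.1 54.3]  TCP [ 397.7 -328.8   55.4]
```

```bash
python3 -m jog '[{"hand":40,"dx":0,"dy":-6,"dz":-14,"rx":0,"ry":0,"rz":0},{"hand":40,"dx":0,"dy":-11,"dz":-23,"rx":0,"ry":0,"rz":0},{"hand":40,"dx":0,"dy":-11,"dz":-23,"rx":0,"ry":0,"rz":0},{"hand":40,"dx":0,"dy":-11,"dz":-23,"rx":0,"ry":0,"rz":0},{"hand":40,"dx":0,"dy":-8,"dz":-18,"rx":0,"ry":0,"rz":0}]'
python3 - <<'E'
from rim import *
from kin import *
s=arm.read_state()
d,s,im=rim(88+s["position"][2]-55.4,'w6.png')
N=np.array([599.2,112.4]); a=np.radians(-5); m=np.array([np.cos(a),np.sin(a)])
def tgt(base,phi,z):  # TCP for tumbler axis at base
    p=np.radians(phi);f=np.array([np.cos(p),np.sin(p)]);l=np.array([-f[1],f[0]])
    return np.r_[base+7.4*f-1.4*l,z+37.4]
R=Rt(-15,25); T=tgt(N-110*m,-15,105); print("pre",T, ik(T,R,s["joints"])); togo(T,R)
T=tgt(N,-15,73); print("place",T, ik(T,R,np.array([.4,.3,-.7,1,-.3,0])))
E
```

```text
clock: 4.88
position: [396.7, -328.6, 167.4]
ee_rot: [-0.689, 0.692, -0.154, 0.153]
contact_force: [0.4, -0.6, -1.2]
gripper_width: 52.3
rect (260, 215, 114, 118) rim world [ 389.5 -327.2] [53.8 54.2]  TCP [ 396.7 -328.6  167.4]
pre [496.40408766 118.71957461 142.4       ] (array([ 0.64,  0.14, -0.87,  0.92, -0.43, -0.15]), np.float64(0.0))
t 4.93 pos [ 398.4 -330.   171.4] F [ 0.4 -0.3  2. ] w 51.8 j [-0.52  0.14 -0.45 -0.36 -0.62  2.35]
d(tool now) [-449.2  -75.8   65.3]
rotvec(tool) [-0.009  0.105  0.236]
d(tool target R) [-458.8   31.7   17.3]
place [605.98550445 109.13244291 110.4       ] (array([ 0.47,  0.34, -0.7 ,  0.99, -0.35, -0.07]), np.float64(0.0))
```

View pics/w6.png

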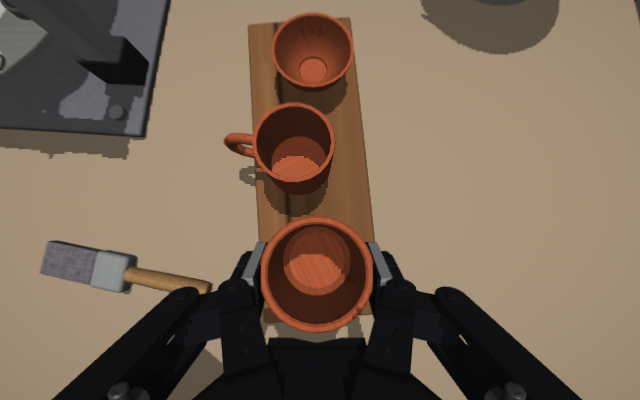

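```bash
python3 -m jog '[{"hand":40,"dx":-30,"dy":0,"dz":0,"rx":0,"ry":0.02,"rz":0.047},{"hand":40,"dx":-34,"dy":0,"dz":0,"rx":0,"ry":0.02,"rz":0.047},{"hand":40,"dx":-34,"dy":0,"dz":0,"rx":0,"ry":0.02,"rz":0.047},{"hand":40,"dx":-34,"dy":0,"dz":0,"rx":0,"ry":0.02,"rz":0.047},{"hand":40,"dx":-34,"dy":0,"dz":0,"rx":0,"ry":0.02,"rz":0.047}]'
python3 - <<'E'
from h import *
togo([496.4,118.7,160],Rt(-15,25))
E
```

```text
clock: 5.35
position: [403.4, -217.9, 164.9]
ee_rot: [-0.622, 0.754, -0.163, 0.135]
contact_force: [0.4, -0.2, -0.6]
gripper_width: 51.8
t 5.35 pos [ 403.4 -217.9  164.9] F [ 0.4 -0.2 -0.6] w 51.8 j [-0.12 -0.01 -0.79  0.08 -0.36  1.43]
d(tool now) [-348.1  -23.3   16. ]
rotvec(tool) [0.01  0.03  0.065]
d(tool target R) [-349.2   -0.4    5.6]
```

```bash
python3 -m jog '[{"hand":40,"dx":-28,"dy":-2,"dz":-2,"rx":0,"ry":0.006,"rz":0.013},{"hand":40,"dx":-30,"dy":-2,"dz":-2,"rx":0,"ry":0.006,"rz":0.013},{"hand":40,"dx":-30,"dy":-2,"dz":-2,"rx":0,"ry":0.006,"rz":0.013},{"hand":40,"dx":-30,"dy":-2,"dz":-2,"rx":0,"ry":0.006,"rz":0.013},{"hand":40,"dx":-30,"dy":-2,"dz":-2,"rx":0,"ry":0.006,"rz":0.013}]';python3 -m jog '[{"hand":40,"dx":-30,"dy":0,"dz":0,"rx":0,"ry":0,"rz":0},{"hand":40,"dx":-30,"dy":0,"dz":0,"rx":0,"ry":0,"rz":0},{"hand":40,"dx":-30,"dy":0,"dz":0,"rx":0,"ry":0,"rz":0},{"hand":40,"dx":-30,"dy":0,"dz":0,"rx":0,"ry":0,"rz":0},{"hand":40,"dx":-30,"dy":0,"dz":0,"rx":0,"ry":0,"rz":0}]'
python3 - <<'E'
from h import *
togo([496.4,118.7,160],Rt(-15,25))
E
```

```text
clock: 5.77
position: [435.4, -92.2, 176.2]
ee_rot: [-0.598, 0.773, -0.167, 0.128]
contact_force: [1.3, -0.7, -2.2]
gripper_width: 51.9
clock: 6.18
position: [473.7, 53.1, 176.2]
ee_rot: [-0.598, 0.773, -0.167, 0.128]
contact_force: [0.5, 0.1, -0.6]
gripper_width: 52.1
t 6.18 pos [473.7  53.1 176.2] F [ 0.5  0.1 -0.6] w 52.1 j [ 0.55  0.02 -0.93  0.79 -0.43  0.08]
d(tool now) [-69.3   1.6  16.9]
rotvec(tool) [0.012 0.002 0.008]
d(tool target R) [-69.3   2.3  16.8]
```

```bash
python3 -m jog '[{"hand":40,"dx":-25,"dy":0,"dz":0,"rx":0.006,"ry":0.001,"rz":0.004},{"hand":40,"dx":-25,"dy":0,"dz":5,"rx":0.006,"ry":0.001,"rz":0.004},{"hand":40,"dx":-19,"dy":4,"dz":12,"rx":0,"ry":0,"rz":0},{"hand":40,"dx":0,"dy":5,"dz":14,"rx":0,"ry":0,"rz":0},{"hand":40,"dx":0,"dy":0,"dz":0,"rx":0,"ry":0,"rz":0}]'
python3 - <<'E'
from rim import *
s=arm.read_state()
d,s,im=rim(88+s["position"][2]-55.4,'w7.png')
togo([496.4,118.7,142.4],Rt(-15,25))
E
```

```text
clock: 6.6
position: [494.9, 116.9, 141.3]
ee_rot: [-0.596, 0.774, -0.171, 0.129]
contact_force: [-1.1, -1.8, -0.9]
gripper_width: 52.0
rect (260, 216, 114, 117) rim world [488. 120.] [53.5 54.1]  TCP [494.9 116.9 141.3]
t 6.65 pos [495.2 115.9 142.4] F [-0.3 -0.3 -0.8] w 52.0 j [ 0.58  0.13 -0.95  1.05 -0.37 -0.24]
d(tool now) [-3.  -0.4  0.1]
rotvec(tool) [ 0.003 -0.004  0.001]
d(tool target R) [-3.  -0.4  0.1]
```

View pics/w7.png

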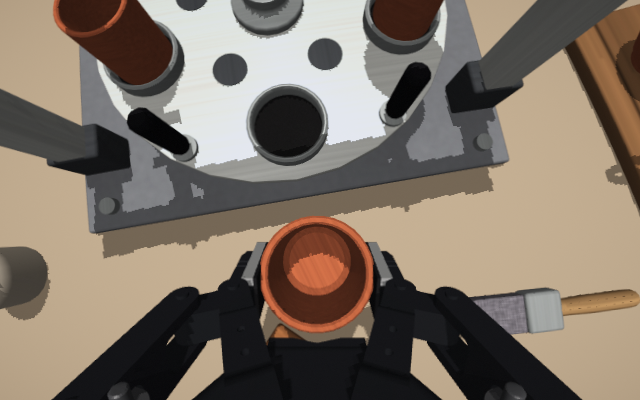

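Run:
```python
from rim import *
s=arm.read_state(); d=arm.get_image("wrist"); im=np.ascontiguousarray(d["img"][:,:,::-1])
Rw,tw=wristRt(d,s); g=cv2.cvtColor(im,cv2.COLOR_BGR2GRAY)
for th in (50,70,90):
    m=np.zeros_like(g); m[80:185,235:340]=(g[80:185,235:340]<th)*255
    c=max(cv2.findContours(m,0,1)[0],key=cv2.contourArea)
    for z in (73,85):
        e=cv2.fitEllipse(np.float32(onz(d,cv2.convexHull(c),z,Rw,tw)[:,:2])); print(th,z,cv2.boundingRect(c),np.round(e[0],1),np.round(e[1],1))
cv2.imwrite("pics/n7.png",cv2.resize(im[75:190,230:345],None,fx=5,fy=5,interpolation=2))
print("cam",-Rw.T@tw)
# grips tops & hub check
print(proj(d,[[599.2,112.4,85],[599.2,112.4,73]],Rw,tw))
```

```text
50 73 (252, 95, 69, 63) [602.7 116. ] [57.5 60. ]
50 85 (252, 95, 69, 63) [597.8 115.9] [54.6 56.9]
70 73 (250, 89, 71, 70) [605.3 116. ] [62.6 64.6]
70 85 (250, 89, 71, 70) [600.3 115.9] [59.4 61.2]
90 73 (249, 88, 76, 79) [602.1 115.8] [66.6 73.2]
90 85 (249, 88, 76, 79) [597.2 115.7] [63.2 69.5]
cam [507.68300601 114.29860972 306.84644441]
[[289.25069005 123.0011824 ]
 [290.52764443 128.23146061]]
```

View pics/n7.png

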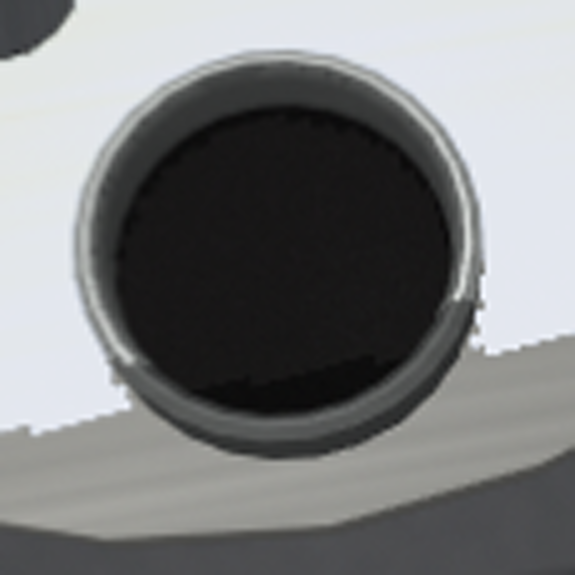

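```bash
cat > tg.py <<'E'
from h import *
N=np.array([599.2,113.7]); a=np.radians(-5); m=np.array([np.cos(a),np.sin(a)])
def tgt(base,z,phi=-15,fwd=7.4,lat=-0.4):
    p=np.radians(phi);f=np.array([np.cos(p),np.sin(p)]);l=np.array([-f[1],f[0]])
    return np.r_[base+fwd*f+lat*l,z+37.4]
E
python3 - <<'E'
from tg import *
from kin import ik
d=arm.get_image("wrist");s=arm.read_state();Rw,tw=wristRt(d,s)
print(onz(d,[(285.8,123)],85,Rw,tw))
R=Rt(-15,25)
for b,z in ((60,94),(0,94),(0,73)):
    T=tgt(N-b*m,z); print(T, ik(T,R,s["joints"])); togo(T,R)
E
```

```text
[[602.01249881 116.02886208  85.        ]]
[546.47264161 116.6277133  131.4       ] (array([ 0.56,  0.23, -0.79,  0.94, -0.39, -0.11]), np.float64(0.0))
t 6.75 pos [496.2 116.7 144.1] F [-0.1 -0.6 -1.2] w 52.0 j [ 0.58  0.13 -0.95  1.05 -0.37 -0.24]
d(tool now) [-13.  -38.7  32. ]
rotvec(tool) [ 0.001 -0.001 -0.001]
d(tool target R) [-13.  -38.6  32. ]
[606.2443235  111.39836874 131.4       ] (array([ 0.51,  0.31, -0.66,  0.85, -0.4 ,  0.04]), np.float64(0.0))
t 6.75 pos [496.2 116.7 144.1] F [-0.1 -0.6 -1.2] w 52.0 j [ 0.58  0.13 -0.95  1.05 -0.37 -0.24]
d(tool now) [-23.5 -92.2  56.9]
rotvec(tool) [ 0.001 -0.001 -0.001]
d(tool target R) [-23.4 -92.2  57. ]
[606.2443235  111.39836874 110.4       ] (array([ 0.48,  0.34, -0.7 ,  0.99, -0.35, -0.08]), np.float64(0.0))
t 6.75 pos [496.2 116.7 144.1] F [-0.1 -0.6 -1.2] w 52.0 j [ 0.58  0.13 -0.95  1.05 -0.37 -0.24]
d(tool now) [-23.5 -83.4  76. ]
rotvec(tool) [ 0.001 -0.001 -0.001]
d(tool target R) [-23.4 -83.3  76. ]
```

```bash
python3 -m jog '[{"hand":40,"dx":-3,"dy":-5,"dz":15,"rx":0,"ry":0,"rz":0},{"hand":40,"dx":-5,"dy":-16,"dz":8,"rx":0,"ry":0,"rz":0},{"hand":40,"dx":-5,"dy":-17,"dz":9,"rx":0,"ry":0,"rz":0},{"hand":40,"dx":0,"dy":0,"dz":0,"rx":0,"ry":0,"rz":0}]'
python3 - <<'E'
from tg import *
from rim import rim
s=arm.read_state(); d,s,im=rim(88+s["position"][2]-55.4,'w8.png')
R=Rt(-15,25); togo(tgt(N,94),R)
E
```

```text
clock: 7.08
position: [549.4, 118.2, 132.4]
ee_rot: [-0.593, 0.775, -0.172, 0.133]
contact_force: [-0.5, -0.6, -0.2]
gripper_width: 52.0
rect (260, 216, 114, 117) rim world [542.4 121.2] [53.5 54. ]  TCP [549.4 118.2 132.4]
t 7.13 pos [547.8 117.9 131.9] F [ 0.6  0.  -1.6] w 52.2 j [ 0.49  0.22 -0.87  1.13 -0.33 -0.24]
d(tool now) [ -8.9 -52.4  25.1]
rotvec(tool) [-0.001  0.001 -0.002]
d(tool target R) [ -8.9 -52.4  25. ]
```

View pics/w8.png

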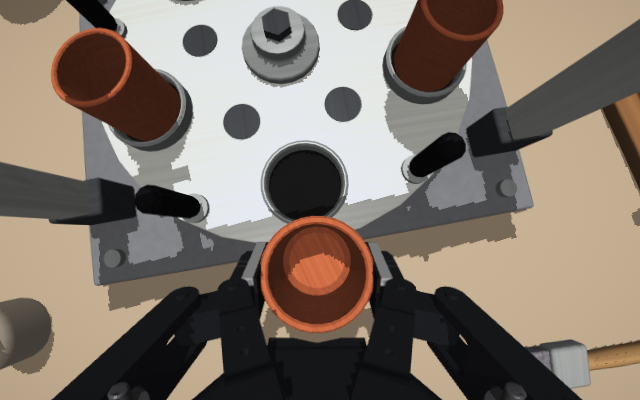

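Run:
```python
from tg import *
s=arm.read_state(); d=arm.get_image("wrist");Rw,tw=wristRt(d,s); im=d["img"]
cv2.imwrite("pics/n8.png",cv2.resize(im[130:240,245:365,::-1],None,fx=5,fy=5,interpolation=2))
print(onz(d,[(304.5,184),(261,184),(348,184),(304.5,141)],85,Rw,tw).round(1))
```

```text
[[597.1 115.4  85. ]
 [605.9 148.   85. ]
 [588.3  82.8  85. ]
 [630.4 106.6  85. ]]
```

View pics/n8.png

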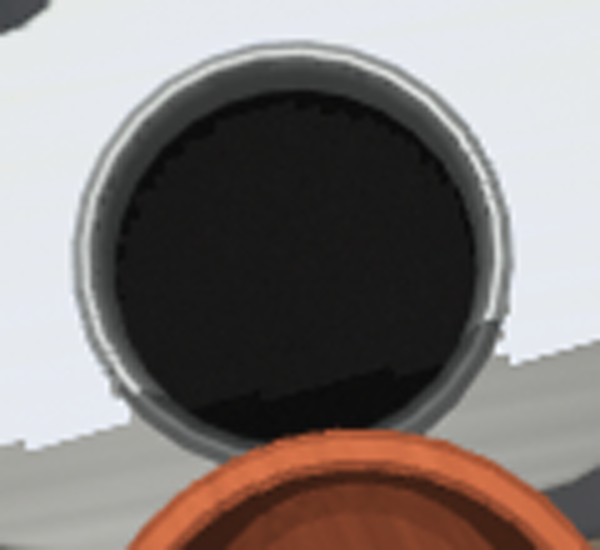

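```bash
sed -i 's/599.2,113.7/599.5,114.3/' tg.py; python3 -m jog '[{"hand":40,"dx":-3,"dy":-17,"dz":8,"rx":0,"ry":0,"rz":0},{"hand":40,"dx":-3,"dy":-18,"dz":9,"rx":0,"ry":0,"rz":0},{"hand":40,"dx":-3,"dy":-17,"dz":8,"rx":0,"ry":0,"rz":0},{"hand":40,"dx":0,"dy":0,"dz":0,"rx":0,"ry":0,"rz":0}]'
python3 - <<'E'
from tg import *
from rim import rim
s=arm.read_state(); d,s,im=rim(88+s["position"][2]-55.4,'w9.png')
R=Rt(-15,25); togo(tgt(N,94),R); s=arm.read_state(); print(s["position"])
d=arm.get_image("scene"); cv2.imwrite("pics/s9.png",cv2.resize(d["img"][150:300,230:440,::-1],None,fx=3.8,fy=3.8,interpolation=2))
E
```

```text
clock: 7.52
position: [606.4, 112.1, 131.0]
ee_rot: [-0.594, 0.775, -0.172, 0.133]
contact_force: [0.1, 0.8, -0.6]
gripper_width: 51.6
rect (260, 216, 114, 116) rim world [599.4 115.2] [53.3 53.9]  TCP [606.4 112.1 131. ]
t 7.57 pos [604.8 111.8 130.5] F [ 0.1  0.2 -0.5] w 52.2 j [ 0.46  0.31 -0.75  1.01 -0.33 -0.09]
d(tool now) [-0.6 -1.9 -0.1]
rotvec(tool) [ 0.  0. -0.]
d(tool target R) [-0.6 -1.9 -0.1]
[604.77693576 111.81239865 130.47348789]
```

View pics/w9.png

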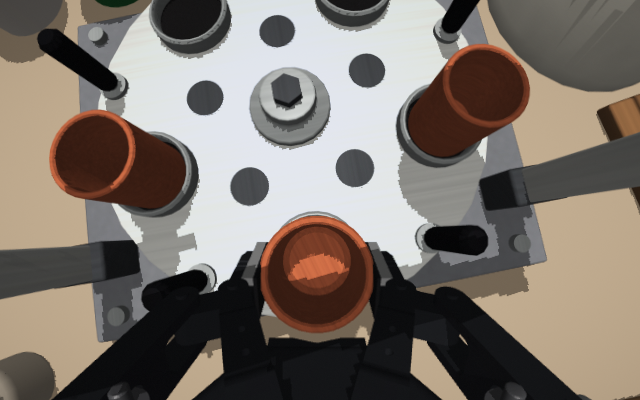

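View pics/s9.png

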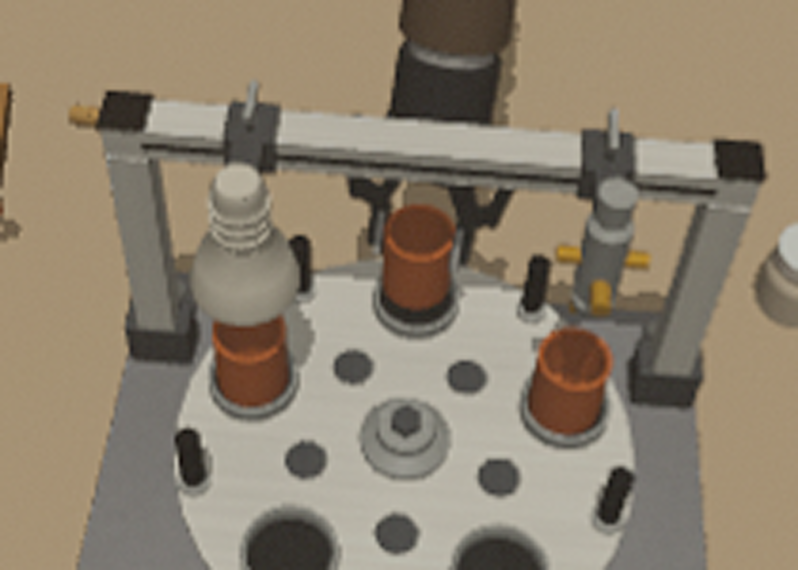

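```bash
python3 -m jog '[{"hand":40,"dx":-0.3,"dy":1.0,"dz":3.5,"rx":0,"ry":0,"rz":0},{"hand":40,"dx":0,"dy":1.7,"dz":3.6,"rx":0,"ry":0,"rz":0},{"hand":40,"dx":0,"dy":1.7,"dz":3.6,"rx":0,"ry":0,"rz":0},{"hand":40,"dx":0,"dy":0.8,"dz":1.8,"rx":0,"ry":0,"rz":0},{"hand":40,"dx":0,"dy":0,"dz":0,"rx":0,"ry":0,"rz":0}]'
python3 - <<'E'
from tg import *
R=Rt(-15,25); 
for i in range(3): togo(tgt(N,73),R); arm.get_image("wrist")
E
```

```text
clock: 8.03
position: [604.4, 111.7, 116.9]
ee_rot: [-0.595, 0.774, -0.172, 0.132]
contact_force: [3.1, -0.5, -1.2]
gripper_width: 52.2
t 8.03 pos [604.4 111.7 116.9] F [ 3.1 -0.5 -1.2] w 52.2 j [ 0.42  0.32 -0.78  1.15 -0.3  -0.2 ]
d(tool now) [-0.8  0.9  6.7]
rotvec(tool) [0.    0.    0.001]
d(tool target R) [-0.8  0.9  6.7]
t 8.08 pos [604.5 111.6 116.8] F [ 2.3 -0.3 -1.1] w 52.2 j [ 0.42  0.32 -0.78  1.15 -0.3  -0.2 ]
d(tool now) [-0.9  1.   6.6]
rotvec(tool) [ 0.001 -0.     0.001]
d(tool target R) [-0.9  1.   6.6]
t 8.13 pos [604.6 111.6 116.7] F [2.8 0.1 0.3] w 51.7 j [ 0.42  0.32 -0.78  1.15 -0.3  -0.2 ]
d(tool now) [-0.9  1.   6.5]
rotvec(tool) [ 0.001 -0.     0.001]
d(tool target R) [-0.9  1.   6.5]
```

```bash
python3 -m jog '[{"hand":40,"dx":-0.3,"dy":0.2,"dz":2.6,"rx":0,"ry":0,"rz":0},{"hand":40,"dx":-0.3,"dy":0.6,"dz":2,"rx":0,"ry":0,"rz":0},{"hand":40,"dx":0,"dy":0,"dz":0,"rx":0,"ry":0,"rz":0}]'
python3 - <<'E'
from tg import *
R=Rt(-15,25); togo(tgt(N,73),R)
E
```

```text
clock: 8.43
position: [605.4, 111.8, 110.8]
ee_rot: [-0.595, 0.774, -0.171, 0.13]
contact_force: [0.4, -0.9, -1.2]
gripper_width: 51.9
t 8.43 pos [605.4 111.8 110.8] F [ 0.4 -0.9 -1.2] w 51.9 j [ 0.4   0.33 -0.79  1.2  -0.28 -0.23]
d(tool now) [-0.5 -0.8  0.9]
rotvec(tool) [ 0.003 -0.001  0.001]
d(tool target R) [-0.5 -0.8  0.9]
```

Almost home; creep down until there is contact.

```bash
for i in 1 ; do python3 -m jog '[{"hand":40,"dx":0,"dy":0.4,"dz":0.9,"rx":0,"ry":0,"rz":0},{"hand":40,"dx":0,"dy":0,"dz":0,"rx":0,"ry":0,"rz":0}]'; done;  python3 -m jog '[{"hand":40,"dx":0,"dy":0.4,"dz":0.9,"rx":0,"ry":0,"rz":0},{"hand":40,"dx":0,"dy":0,"dz":0,"rx":0,"ry":0,"rz":0}]'
```

```text
clock: 8.6
position: [605.8, 111.9, 110.5]
ee_rot: [-0.595, 0.774, -0.171, 0.131]
contact_force: [-0.2, 0.4, -0.1]
gripper_width: 52.0
clock: 8.77
position: [606.4, 112.2, 110.5]
ee_rot: [-0.595, 0.774, -0.172, 0.132]
contact_force: [-2.1, 0.3, 3.8]
gripper_width: 52.0
```

```bash
python3 -m jog '[{"hand":66,"dx":0,"dy":0,"dz":0,"rx":0,"ry":0,"rz":0},{"hand":66,"dx":0,"dy":0,"dz":0,"rx":0,"ry":0,"rz":0},{"hand":74,"dx":0,"dy":0,"dz":0,"rx":0,"ry":0,"rz":0},{"hand":74,"dx":0,"dy":0,"dz":0,"rx":0,"ry":0,"rz":0}]'
python3 - <<'E'
from tg import *
from rim import rim
rim(143,"w10.png"); togo(tgt(N,73),Rt(-15,25))
d=arm.get_image("scene"); cv2.imwrite("pics/s10.png",cv2.resize(d["img"][150:300,230:440,::-1],None,fx=3.8,fy=3.8,interpolation=2))
E
```

```text
clock: 9.1
position: [606.1, 112.0, 109.5]
ee_rot: [-0.595, 0.774, -0.171, 0.131]
contact_force: [0.6, 0.6, -0.9]
gripper_width: 73.9
rect (259, 216, 115, 118) rim world [599.  115.2] [53.1 53.6]  TCP [606.1 112.  109.5]
t 9.15 pos [606.1 112.  109.4] F [ 0.2 -0.3 -0.1] w 74.0 j [ 0.4   0.33 -0.79  1.22 -0.28 -0.25]
d(tool now) [-0.1 -0.8 -0.7]
rotvec(tool) [ 0.002 -0.001  0.001]
d(tool target R) [-0.1 -0.8 -0.7]
```

View pics/w10.png

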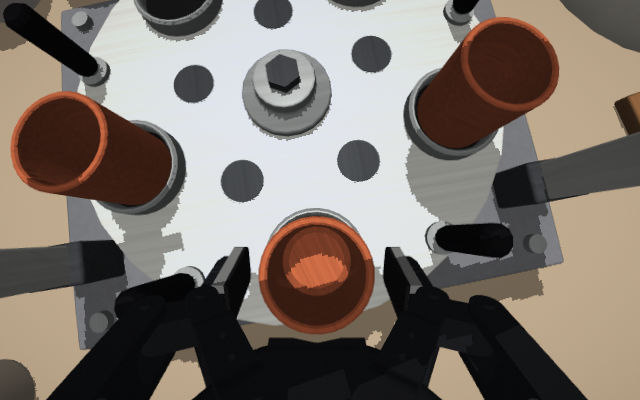

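View pics/s10.png

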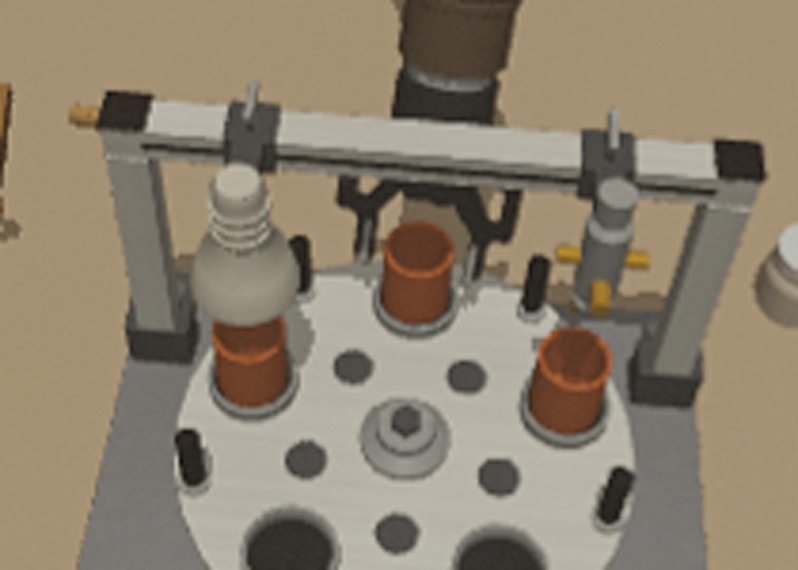

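```bash
python3 -m jog '[{"hand":74,"dx":0,"dy":0,"dz":-12,"rx":0,"ry":0,"rz":0},{"hand":80,"dx":0,"dy":0,"dz":-25,"rx":0,"ry":0,"rz":0},{"hand":80,"dx":0,"dy":0,"dz":-35,"rx":0,"ry":0,"rz":0},{"hand":80,"dx":0,"dy":0,"dz":-35,"rx":0,"ry":0,"rz":0},{"hand":80,"dx":0,"dy":10,"dz":-20,"rx":0,"ry":0,"rz":0}]'
cat > push.py <<'E'
from h import *
O=np.array([723.8,102.5]); a=np.radians(-5); m=np.array([np.cos(a),np.sin(a)]); n=np.array([-np.sin(a),np.cos(a)])
def gp(beta): b=np.radians(beta); return O-158*np.cos(b)*m+158*np.sin(b)*n
def pt(beta,back=24,dx=0,z=105): return np.r_[gp(beta)-back*n+dx*m,z]
E
python3 - <<'E'
from push import *
from kin import *
s=arm.read_state(); togo()
print(gp(-36),gp(36))
for t in (15,20,25,30):
  for phi in (-25,-15,-5,5):
    R=Rt(phi,t); print(t,phi,[ik(pt(b),R,np.array([.3,.3,-.6,.6,-.5,.3])) for b in (-36,0,30)])
d=arm.get_image("top"); cv2.imwrite("pics/t3.png",cv2.resize(d["img"][80:230,190:400,::-1],None,fx=3.8,fy=3.8,interpolation=2))
arm.get_image("wrist"); cv2.imwrite("pics/w11.png",arm.get_image("wrist")["img"][:,:,::-1])
E
```

```text
clock: 9.62
position: [546.8, 130.7, 224.8]
ee_rot: [-0.594, 0.774, -0.171, 0.135]
contact_force: [1.4, 1.6, 0.7]
gripper_width: 79.8
t 9.62 pos [546.8 130.7 224.8] F [1.4 1.6 0.7] w 79.8 j [ 0.65  0.12 -0.65  0.62 -0.61  0.17]
[588.36756649  21.12398416] [604.55588632 206.15732658]
15 -25 [(array([ 0.35,  0.35, -0.52,  0.36, -0.54,  0.48]), np.float64(0.0)), (array([ 0.54,  0.34, -0.55,  0.41, -0.57,  0.26]), np.float64(0.0)), (array([ 0.64,  0.41, -0.43,  0.39, -0.64,  0.19]), np.float64(0.0))]
15 -15 [(array([ 0.34,  0.34, -0.51,  0.3 , -0.52,  0.72]), np.float64(0.0)), (array([ 0.53,  0.33, -0.56,  0.37, -0.53,  0.47]), np.float64(0.0)), (array([ 0.63,  0.4 , -0.44,  0.37, -0.59,  0.39]), np.float64(0.0))]
15 -5 [(array([ 0.32,  0.34, -0.49,  0.21, -0.51,  0.99]), np.float64(0.0)), (array([ 0.51,  0.32, -0.55,  0.31, -0.5 ,  0.71]), np.float64(0.0)), (array([ 0.61,  0.39, -0.44,  0.32, -0.56,  0.61]), np.float64(0.0))]
15 5 [(array([ 0.3 ,  0.34, -0.46,  0.11, -0.52,  1.27]), np.float64(0.0)), (array([ 0.5 ,  0.32, -0.53,  0.22, -0.5 ,  0.98]), np.float64(0.0)), (array([ 0.6 ,  0
[... 1983 characters left out ...]
.48, -0.56]), np.float64(0.0))]
30 -15 [(array([-0.03,  0.28, -0.86,  2.02, -0.16, -0.66]), np.float64(0.0437)), (array([ 0.24,  0.27, -0.89,  1.81, -0.25, -0.7 ]), np.float64(0.0)), (array([ 0.49,  0.35, -0.78,  1.45, -0.35, -0.56]), np.float64(0.0))]
30 -5 [(array([ 0.21,  0.28, -0.8 ,  1.07, -0.16,  0.23]), np.float64(0.4876)), (array([ 0.13,  0.26, -0.88,  2.05, -0.16, -0.68]), np.float64(0.0658)), (array([ 0.34,  0.33, -0.81,  1.8 , -0.21, -0.61]), np.float64(0.0))]
30 5 [(array([ 0.29,  0.29, -0.66,  0.29, -0.16,  1.11]), np.float64(0.2428)), (array([ 0.39,  0.26, -0.83,  1.04, -0.16,  0.25]), np.float64(0.5577)), (array([ 0.32,  0.32, -0.81,  1.78, -0.16, -0.42]), np.float64(0.1406))]
```

View pics/t3.png

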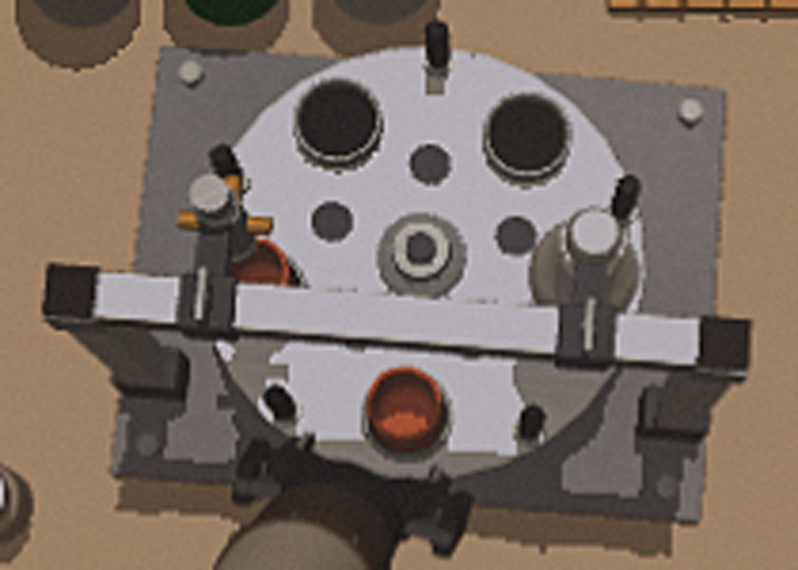

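View pics/w11.png

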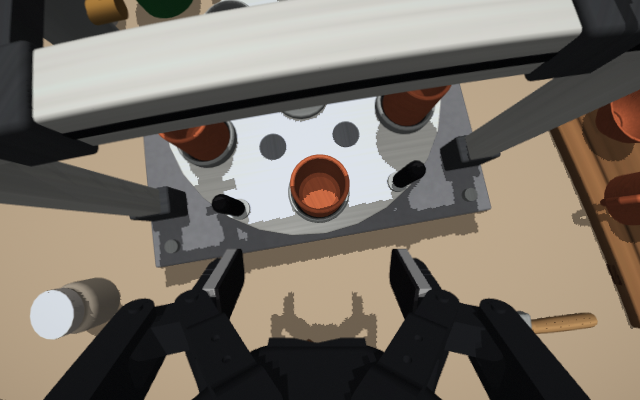

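Run:
```python
from push import *
R=Rt(-15,20)
for p in (pt(-36,38,-80,150),pt(-36,38,-80,108),pt(-36,38,0,108)): print(p);togo(p,R)
```

```text
[505.36007242  -9.75895494 150.        ]
t 9.77 pos [545.5 129.3 222.2] F [0.1 0.3 0.8] w 79.5 j [ 0.65  0.12 -0.66  0.63 -0.61  0.17]
d(tool now) [144.9  33.3  63.8]
rotvec(tool) [-0.088  0.003  0.001]
d(tool target R) [144.8  27.3  66.9]
[505.36007242  -9.75895494 108.        ]
t 9.77 pos [545.5 129.3 222.2] F [0.1 0.3 0.8] w 79.5 j [ 0.65  0.12 -0.66  0.63 -0.61  0.17]
d(tool now) [145.   51.1 101.8]
rotvec(tool) [-0.088  0.003  0.001]
d(tool target R) [144.8  41.7 106.4]
[585.05564826 -16.73141436 108.        ]
t 9.77 pos [545.5 129.3 222.2] F [0.1 0.3 0.8] w 79.5 j [ 0.65  0.12 -0.66  0.63 -0.61  0.17]
d(tool now) [131.3 -20.3 135.2]
rotvec(tool) [-0.088  0.003  0.001]
d(tool target R) [130.9 -32.3 133.3]
```

```bash
python3 -m jog '[{"hand":40,"dx":10,"dy":27,"dz":-10,"rx":-0.088,"ry":0.003,"rz":0},{"hand":0,"dx":33,"dy":0,"dz":0,"rx":0,"ry":0,"rz":0},{"hand":0,"dx":35,"dy":0,"dz":5,"rx":0,"ry":0,"rz":0},{"hand":0,"dx":35,"dy":0,"dz":10,"rx":0,"ry":0,"rz":0},{"hand":0,"dx":32,"dy":0,"dz":20,"rx":0,"ry":0,"rz":0}]';python3 -m jog '[{"hand":0,"dx":0,"dy":5,"dz":35,"rx":0,"ry":0,"rz":0},{"hand":0,"dx":0,"dy":5,"dz":35,"rx":0,"ry":0,"rz":0},{"hand":0,"dx":0,"dy":0,"dz":0,"rx":0,"ry":0,"rz":0}]'
python3 - <<'E'
from push import *
R=Rt(-15,20); togo(pt(-36,38,-80,108),R)
s=arm.read_state();d=arm.get_image("wrist"); cv2.imwrite("pics/w12.png",d["img"][:,:,::-1]); Rw,tw=wristRt(d,s)
print(proj(d,[[*gp(-36),138],[*gp(-36),78]],Rw,tw))
togo(pt(-36,38,0,108),R)
E
```

```text
clock: 10.18
position: [491.8, -8.9, 186.0]
ee_rot: [-0.6, 0.781, -0.138, 0.105]
contact_force: [2.0, -0.5, -1.2]
gripper_width: 19.1
clock: 10.43
position: [501.8, -16.0, 119.1]
ee_rot: [-0.6, 0.782, -0.139, 0.097]
contact_force: [-0.4, -1.1, -1.0]
gripper_width: 0.1
t 10.43 pos [501.8 -16.  119.1] F [-0.4 -1.1 -1. ] w 0.1 j [ 0.33  0.16 -0.91  0.74 -0.3   0.29]
d(tool now) [-7.2  2.  11. ]
rotvec(tool) [ 0.008 -0.016  0.002]
d(tool target R) [-7.   2.1 11.1]
[[207.50240257 116.13550834]
 [237.89272561 141.78194951]]
t 10.48 pos [502.9 -15.9 121.6] F [ 0.  -0.1  0.2] w -0.0 j [ 0.33  0.16 -0.9   0.74 -0.3   0.29]
d(tool now) [-21.1 -70.3  39.4]
rotvec(tool) [ 0.005 -0.014 -0.001]
d(tool target R) [-20.4 -70.1  40. ]
```

View pics/w12.png

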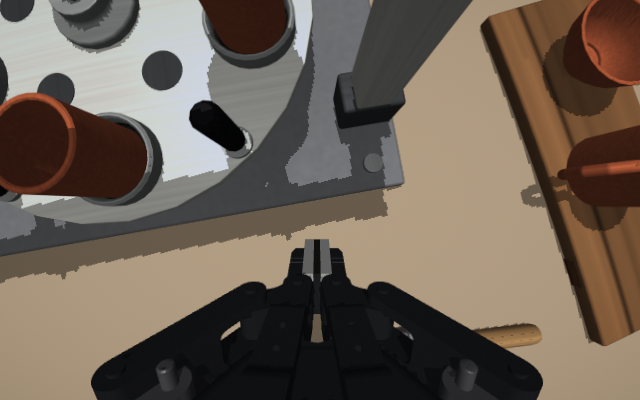

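```bash
python3 -m jog '[{"hand":0,"dx":-4,"dy":-20,"dz":14,"rx":0.005,"ry":-0.014,"rz":0},{"hand":0,"dx":-6,"dy":-25,"dz":13,"rx":0,"ry":0,"rz":0},{"hand":0,"dx":-8,"dy":-25,"dz":12,"rx":0,"ry":0,"rz":0},{"hand":0,"dx":0,"dy":0,"dz":0,"rx":0,"ry":0,"rz":0}]'
python3 - <<'E'
from push import *
R=Rt(-15,20); togo(pt(-36,38,0,108),R)
s=arm.read_state();d=arm.get_image("wrist"); cv2.imwrite("pics/w13.png",d["img"][:,:,::-1]); Rw,tw=wristRt(d,s)
print(proj(d,[[*gp(-36),138],[*gp(-36),78]],Rw,tw))
for b in (-36,-26,-16,-6,4,14,24,30,34): print(b,pt(b,24,0,108).round(1),(R.T@(pt(b,24,0,108)-s["position"])).round(1))
E
```

```text
clock: 10.82
position: [593.1, -14.0, 115.5]
ee_rot: [-0.599, 0.78, -0.14, 0.114]
contact_force: [1.4, 0.2, 0.3]
gripper_width: -0.1
t 10.82 pos [593.1 -14.  115.5] F [1.4 0.2 0.3] w -0.1 j [ 0.29  0.3  -0.7   0.63 -0.3   0.44]
d(tool now) [4.7 9.2 4.5]
rotvec(tool) [-0.013  0.01  -0.001]
d(tool target R) [4.7 9.2 4.6]
[[253.50055634 284.57088253]
 [273.1725147  262.39025083]]
-36 [586.3  -2.8 108. ] [-9.1 11.5  3.8]
-26 [574.2  22.  108. ] [-29.9  28.4  -2.4]
-16 [566.6  48.4 108. ] [-53.5  41.8  -7.2]
-6 [563.7  75.8 108. ] [-79.2  51.  -10.6]
4 [565.7 103.3 108. ] [-106.2   56.   -12.4]
14 [572.3 130.  108. ] [-133.8   56.4  -12.6]
24 [583.5 155.2 108. ] [-161.    52.4  -11.1]
30 [592.3 169.2 108. ] [-176.8   47.8   -9.4]
34 [598.9 178.  108. ] [-187.   44.   -8.]
```

View pics/w13.png

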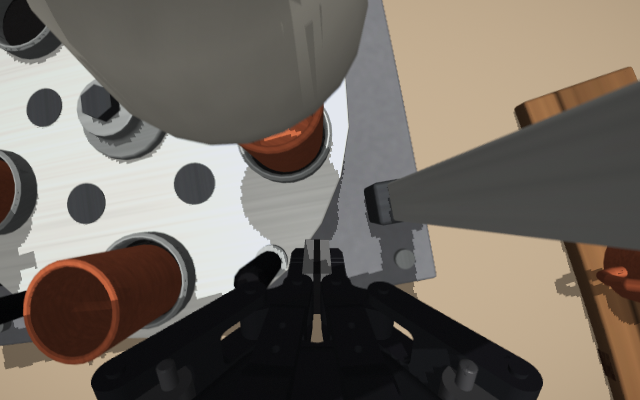

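```bash
python3 -m jog '[{"hand":0,"dx":-4,"dy":7,"dz":2,"rx":0,"ry":0,"rz":0},{"hand":0,"dx":-5,"dy":5,"dz":2,"rx":0,"ry":0,"rz":0},{"hand":0,"dx":-7,"dy":5.6,"dz":-2,"rx":0,"ry":0,"rz":0},{"hand":0,"dx":-7,"dy":5.6,"dz":-2,"rx":0,"ry":0,"rz":0},{"hand":0,"dx":0,"dy":0,"dz":0,"rx":0,"ry":0,"rz":0}]'
python3 - <<'E'
from push import *
R=Rt(-15,20); togo(pt(-26,24,0,108),R)
s=arm.read_state();d=arm.get_image("wrist"); cv2.imwrite("pics/w14.png",d["img"][:,:,::-1])
E
```

```text
clock: 11.28
position: [571.0, 12.8, 106.6]
ee_rot: [-0.6, 0.78, -0.139, 0.111]
contact_force: [-0.0, 0.6, 0.4]
gripper_width: 0.0
t 11.28 pos [571.   12.8 106.6] F [-0.   0.6  0.4] w 0.0 j [ 0.32  0.28 -0.8   0.8  -0.26  0.24]
d(tool now) [-9.7 -1.2 -0.9]
rotvec(tool) [-0.009  0.007  0.001]
d(tool target R) [-9.7 -1.2 -1. ]
```

View pics/w14.png

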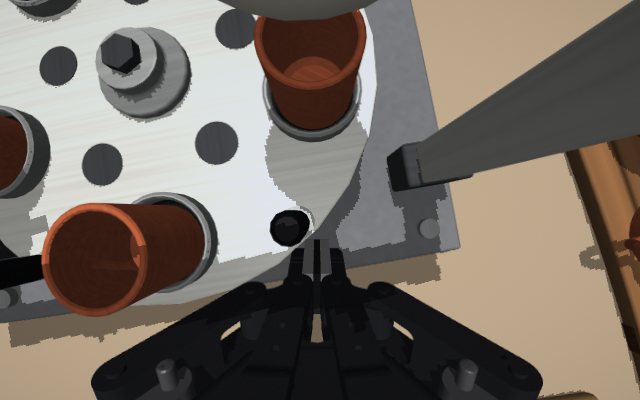

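Run:
```python
from push import *
R=Rt(-15,20); togo(pt(-36,30,-18,108),R); togo(pt(-36,30,3,108),R)
s=arm.read_state();d=arm.get_image("wrist");Rw,tw=wristRt(d,s)
print(proj(d,[[*gp(-36),138],[*gp(-36),78]],Rw,tw))
```

```text
t 11.33 pos [571.4  12.4 106.7] F [ 0.4 -0.5  0.4] w -0.1 j [ 0.32  0.28 -0.79  0.8  -0.26  0.24]
d(tool now) [19.8 -2.  -0.8]
rotvec(tool) [-0.009  0.007  0.001]
d(tool target R) [19.9 -2.  -0.7]
t 11.33 pos [571.4  12.4 106.7] F [ 0.4 -0.5  0.4] w -0.1 j [ 0.32  0.28 -0.79  0.8  -0.26  0.24]
d(tool now) [ 16.3 -21.3   6.5]
rotvec(tool) [-0.009  0.007  0.001]
d(tool target R) [ 16.2 -21.4   6.4]
[[291.42153781 231.33612417]
 [299.86541219 224.40492274]]
```

```bash
python3 -m jog '[{"hand":0,"dx":10,"dy":-1,"dz":0,"rx":0,"ry":0,"rz":0},{"hand":0,"dx":10,"dy":-1,"dz":0,"rx":0,"ry":0,"rz":0},{"hand":0,"dx":-2,"dy":-10,"dz":3,"rx":0,"ry":0,"rz":0},{"hand":0,"dx":-2,"dy":-9,"dz":3,"rx":0,"ry":0,"rz":0},{"hand":0,"dx":0,"dy":0,"dz":0,"rx":0,"ry":0,"rz":0}]'; python3 -m jog '[{"hand":0,"dx":-6,"dy":1,"dz":0,"rx":0,"ry":0,"rz":0},{"hand":0,"dx":-6,"dy":2.5,"dz":-1,"rx":0,"ry":0,"rz":0},{"hand":0,"dx":0,"dy":0,"dz":0,"rx":0,"ry":0,"rz":0}]'
python3 - <<'E'
from push import *
R=Rt(-15,20); togo(pt(-33,24,0,108),R)
s=arm.read_state();d=arm.get_image("wrist"); cv2.imwrite("pics/w15.png",d["img"][:,:,::-1]);Rw,tw=wristRt(d,s)
print(proj(d,[[*gp(-36),78],[*gp(-33),78]],Rw,tw))
E
```

```text
clock: 11.8
position: [590.7, -9.5, 108.1]
ee_rot: [-0.599, 0.781, -0.139, 0.112]
contact_force: [-0.3, -0.0, 0.1]
gripper_width: 0.2
clock: 12.05
position: [587.3, 3.8, 106.7]
ee_rot: [-0.6, 0.78, -0.139, 0.11]
contact_force: [0.7, 0.1, 0.3]
gripper_width: -0.1
t 12.05 pos [587.3   3.8 106.7] F [0.7 0.1 0.3] w -0.1 j [ 0.31  0.31 -0.74  0.72 -0.28  0.33]
d(tool now) [ 0.7  4.4 -3. ]
rotvec(tool) [-0.007  0.006  0.001]
d(tool target R) [ 0.7  4.4 -2.9]
[[293.6635169  249.88913228]
 [285.08891775 258.26927296]]
```

View pics/w15.png

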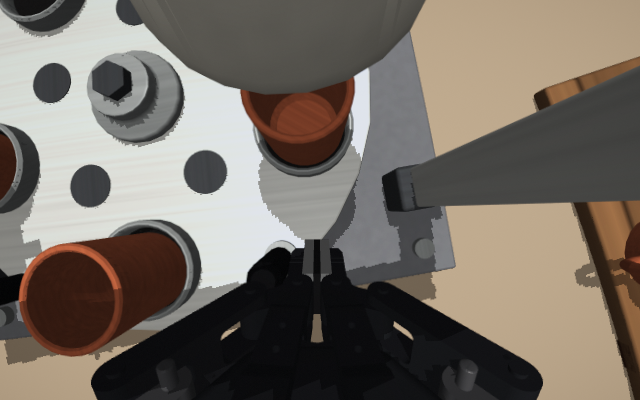

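```bash
python3 -m jog '[{"hand":0,"dx":-7,"dy":5,"dz":-2,"rx":0,"ry":0,"rz":0},{"hand":0,"dx":-7,"dy":5,"dz":-1.8,"rx":0,"ry":0,"rz":0},{"hand":0,"dx":-8,"dy":5,"dz":-1.7,"rx":0,"ry":0,"rz":0},{"hand":0,"dx":0,"dy":0,"dz":0,"rx":0,"ry":0,"rz":0}]'
python3 - <<'E'
from push import *
R=Rt(-15,20); togo(pt(-20,24,0,108),R)
s=arm.read_state();d=arm.get_image("wrist"); cv2.imwrite("pics/w16.png",d["img"][:,:,::-1]);Rw,tw=wristRt(d,s)
for b in (-36,-30,-24,-18): print(b,proj(d,[[*gp(b),138],[*gp(b),78]],Rw,tw).round().tolist())
E
```

```text
clock: 12.43
position: [577.6, 29.5, 107.1]
ee_rot: [-0.6, 0.78, -0.139, 0.111]
contact_force: [0.8, -0.1, 0.1]
gripper_width: -0.2
t 12.43 pos [577.6  29.5 107.1] F [ 0.8 -0.1  0.1] w -0.2 j [ 0.35  0.29 -0.77  0.78 -0.28  0.23]
d(tool now) [-5.7  9.3 -4.5]
rotvec(tool) [-0.008  0.007  0.002]
d(tool target R) [-5.7  9.4 -4.4]
-36 [[330.0, 235.0], [326.0, 227.0]]
-30 [[304.0, 259.0], [309.0, 243.0]]
-24 [[276.0, 279.0], [289.0, 257.0]]
-18 [[247.0, 297.0], [269.0, 269.0]]
```

View pics/w16.png

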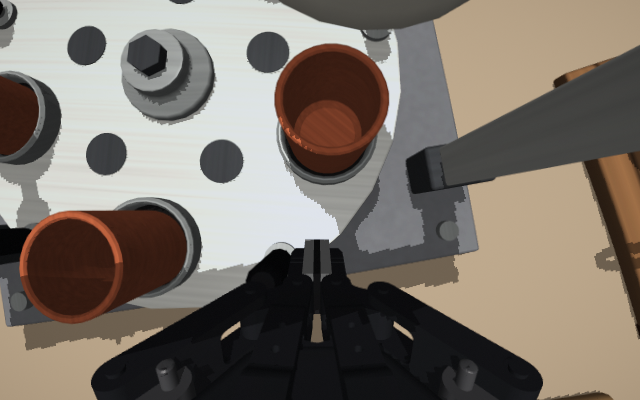

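```bash
python3 -m jog '[{"hand":0,"dx":-8,"dy":4.5,"dz":-1.6,"rx":0,"ry":0,"rz":0},{"hand":0,"dx":-8,"dy":4,"dz":-1.5,"rx":0,"ry":0,"rz":0},{"hand":0,"dx":-8,"dy":3.5,"dz":-1.3,"rx":0,"ry":0,"rz":0},{"hand":0,"dx":-8.5,"dy":3,"dz":-1.2,"rx":0,"ry":0,"rz":0},{"hand":0,"dx":-8.5,"dy":3,"dz":-1,"rx":0,"ry":0,"rz":0}]'
python3 - <<'E'
from push import *
R=Rt(-15,20); togo(pt(-10,24,0,108),R)
s=arm.read_state();d=arm.get_image("wrist"); cv2.imwrite("pics/w17.png",d["img"][:,:,::-1]);Rw,tw=wristRt(d,s)
for b in (-20,-15,-10,-5,0): print(b,proj(d,[[*gp(b),138],[*gp(b),78]],Rw,tw).round().tolist())
E
```

```text
clock: 12.9
position: [569.7, 73.4, 106.8]
ee_rot: [-0.599, 0.781, -0.139, 0.11]
contact_force: [-3.0, -1.8, -0.2]
gripper_width: 0.3
t 12.9 pos [569.7  73.4 106.8] F [-3.  -1.8 -0.2] w 0.3 j [ 0.44  0.29 -0.78  0.81 -0.31  0.12]
d(tool now) [ 9.7  2.4 -2.3]
rotvec(tool) [-0.007  0.006 -0.   ]
d(tool target R) [ 9.7  2.4 -2.2]
-20 [[342.0, 252.0], [334.0, 238.0]]
-15 [[316.0, 266.0], [316.0, 248.0]]
-10 [[289.0, 277.0], [298.0, 255.0]]
-5 [[261.0, 285.0], [279.0, 261.0]]
0 [[233.0, 291.0], [260.0, 265.0]]
```

View pics/w17.png

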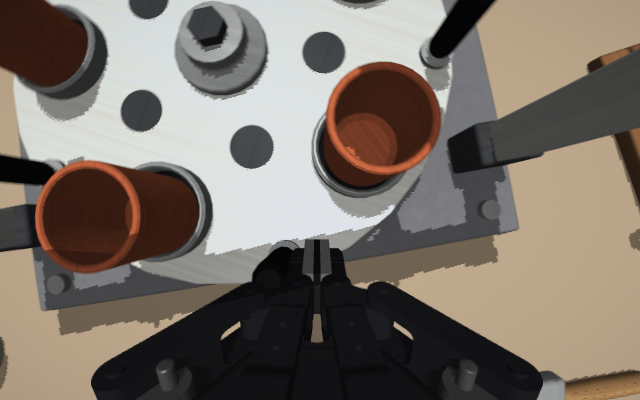

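```bash
python3 -m jog '[{"hand":0,"dx":-8,"dy":3,"dz":-1,"rx":0,"ry":0,"rz":0},{"hand":0,"dx":-8,"dy":2,"dz":-0.6,"rx":0,"ry":0,"rz":0},{"hand":0,"dx":-7,"dy":1,"dz":-0.3,"rx":0,"ry":0,"rz":0},{"hand":0,"dx":-6,"dy":0.5,"dz":-0.2,"rx":0,"ry":0,"rz":0},{"hand":0,"dx":-5,"dy":0,"dz":0,"rx":0,"ry":0,"rz":0}]'
python3 - <<'E'
from push import *
R=Rt(-15,20); togo(pt(5,24,0,108),R)
s=arm.read_state();d=arm.get_image("wrist"); cv2.imwrite("pics/w18.png",d["img"][:,:,::-1]);Rw,tw=wristRt(d,s)
for b in (0,5,10,15,20): print(b,proj(d,[[*gp(b),138],[*gp(b),78]],Rw,tw).round().tolist())
E
```

```text
clock: 13.37
position: [573.3, 109.5, 107.5]
ee_rot: [-0.6, 0.78, -0.139, 0.112]
contact_force: [-0.2, 0.4, 0.7]
gripper_width: 0.1
t 13.37 pos [573.3 109.5 107.5] F [-0.2  0.4  0.7] w 0.1 j [ 0.51  0.31 -0.75  0.8  -0.34  0.07]
d(tool now) [ 5.2  5.5 -2.6]
rotvec(tool) [-0.009  0.008  0.001]
d(tool target R) [ 5.3  5.5 -2.5]
0 [[308.0, 279.0], [312.0, 257.0]]
5 [[280.0, 282.0], [292.0, 259.0]]
10 [[251.0, 283.0], [272.0, 260.0]]
15 [[222.0, 282.0], [252.0, 259.0]]
20 [[194.0, 277.0], [233.0, 256.0]]
```

View pics/w18.png

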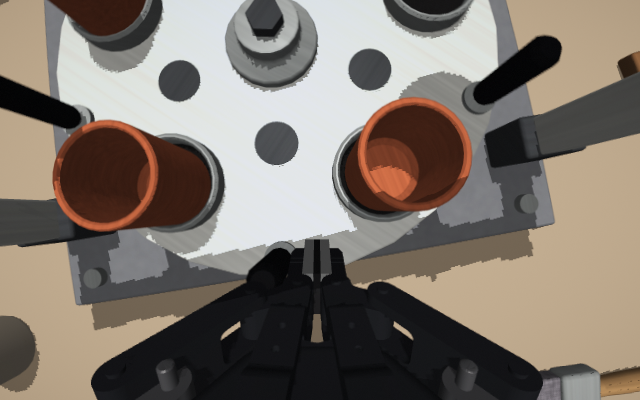

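```bash
python3 -m jog '[{"hand":0,"dx":-4,"dy":0,"dz":0,"rx":0,"ry":0,"rz":0},{"hand":0,"dx":-4,"dy":0,"dz":0,"rx":0,"ry":0,"rz":0},{"hand":0,"dx":0,"dy":0,"dz":0,"rx":0,"ry":0,"rz":0},{"hand":0,"dx":0,"dy":0,"dz":0,"rx":0,"ry":0,"rz":0},{"hand":0,"dx":0,"dy":0,"dz":0,"rx":0,"ry":0,"rz":0}]'
python3 - <<'E'
from push import *
R=Rt(-15,20); togo(pt(15,24,0,108),R)
s=arm.read_state();d=arm.get_image("wrist"); cv2.imwrite("pics/w19.png",d["img"][:,:,::-1]);Rw,tw=wristRt(d,s)
for b in (5,10,15,20,36): print(b,proj(d,[[*gp(b),138],[*gp(b),78]],Rw,tw).round().tolist())
E
```

```text
clock: 13.83
position: [575.5, 117.2, 108.0]
ee_rot: [-0.6, 0.78, -0.139, 0.113]
contact_force: [-1.1, 0.6, 0.1]
gripper_width: -0.2
t 13.83 pos [575.5 117.2 108. ] F [-1.1  0.6  0.1] w -0.2 j [ 0.52  0.31 -0.74  0.79 -0.35  0.07]
d(tool now) [-14.4   5.8  -2. ]
rotvec(tool) [-0.01   0.01   0.001]
d(tool target R) [-14.3   5.8  -2.1]
5 [[296.0, 282.0], [303.0, 260.0]]
10 [[268.0, 283.0], [284.0, 260.0]]
15 [[239.0, 282.0], [264.0, 259.0]]
20 [[211.0, 278.0], [244.0, 257.0]]
36 [[128.0, 248.0], [186.0, 236.0]]
```

View pics/w19.png

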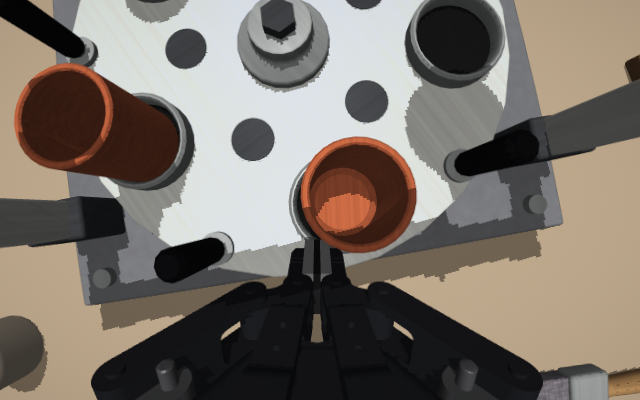

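```bash
python3 -m jog '[{"hand":0,"dx":-3,"dy":8,"dz":-6,"rx":0,"ry":0,"rz":0},{"hand":0,"dx":-3,"dy":14,"dz":-10,"rx":0,"ry":0,"rz":0},{"hand":0,"dx":0,"dy":20,"dz":-20,"rx":0,"ry":0,"rz":0},{"hand":0,"dx":0,"dy":20,"dz":-25,"rx":0,"ry":0,"rz":0},{"hand":0,"dx":0,"dy":0,"dz":0,"rx":0,"ry":0,"rz":0}]'
python3 - <<'E'
from push import *
togo()
s=arm.read_state();d=arm.get_image("wrist"); cv2.imwrite("pics/w20.png",d["img"][:,:,::-1]);Rw,tw=wristRt(d,s)
for b in (30,36): print(b,proj(d,[[*gp(b),138],[*gp(b),78]],Rw,tw).round().tolist())
d=arm.get_image("top"); cv2.imwrite("pics/t20.png",cv2.resize(d["img"][80:230,190:400,::-1],None,fx=3.8,fy=3.8,interpolation=2))
d=arm.get_image("scene"); cv2.imwrite("pics/s20.png",cv2.resize(d["img"][150:300,230:440,::-1],None,fx=3.8,fy=3.8,interpolation=2))
E
```

```text
clock: 14.3
position: [496.7, 142.0, 144.8]
ee_rot: [-0.6, 0.78, -0.139, 0.112]
contact_force: [-0.4, 0.6, 0.4]
gripper_width: 0.1
t 14.3 pos [496.7 142.  144.8] F [-0.4  0.6  0.4] w 0.1 j [ 0.69  0.16 -0.82  0.68 -0.46  0.02]
30 [[200.0, 119.0], [230.0, 142.0]]
36 [[177.0, 109.0], [213.0, 135.0]]
```

View pics/w20.png

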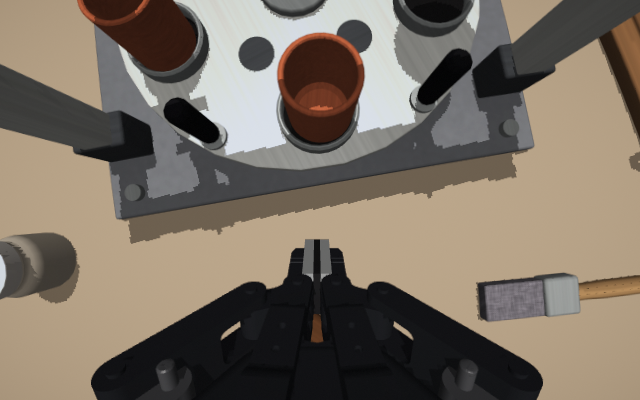

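View pics/s20.png

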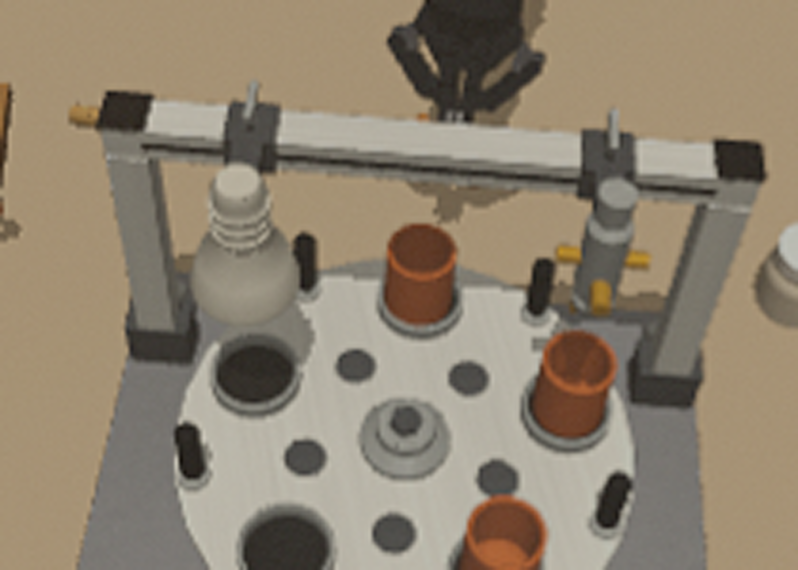

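View pics/t20.png

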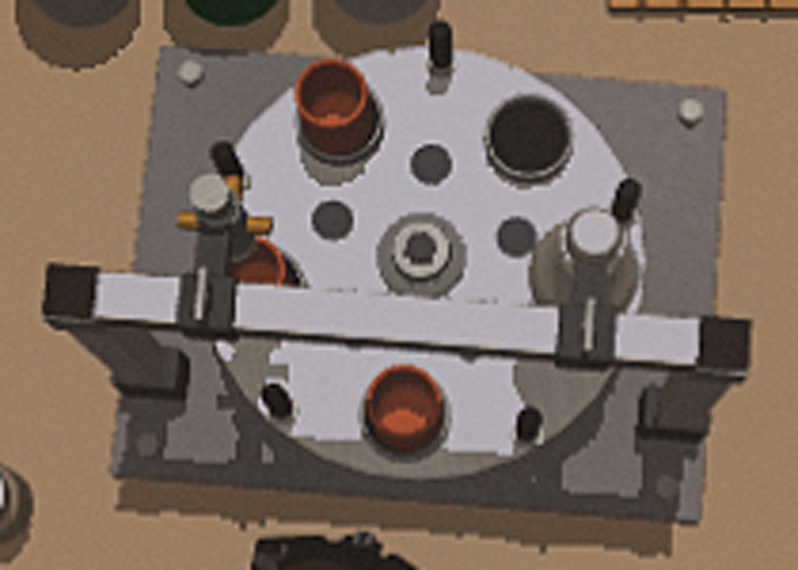

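```bash
python3 -m jog '[{"hand":0,"dx":0,"dy":5,"dz":-10,"rx":0,"ry":0,"rz":0},{"hand":0,"dx":0,"dy":0,"dz":0,"rx":0,"ry":0,"rz":0},{"hand":0,"dx":0,"dy":0,"dz":0,"rx":0,"ry":0,"rz":0},{"hand":0,"dx":0,"dy":0,"dz":0,"rx":0,"ry":0,"rz":0},{"hand":0,"dx":0,"dy":0,"dz":0,"rx":0,"ry":0,"rz":0}]'
python3 - <<'E'
from push import *
togo(); old=cv2.imread("pics/t20.png"); first=cv2.imread("pics/top0.png")
d=arm.get_image("top"); im=np.ascontiguousarray(d["img"][:,:,::-1]); cv2.imwrite("pics/t21.png",im)
new=cv2.resize(im[80:230,190:400],None,fx=3.8,fy=3.8,interpolation=2)
df=cv2.absdiff(old,new).max(2); print("diff wheel region since t20",(df[:530]>40).sum())
# wheel-hole centres vs start: positions of the small dark holes
def holes(i):
    g=cv2.cvtColor(i,cv2.COLOR_BGR2GRAY); out=[]
    for (u,v) in ((303,123),(277,138),(325,142)):
        p=(g[v-8:v+9,u-8:u+9]<130).astype(float); M=cv2.moments(p); out.append((u-8+M['m10']/M['m00'],v-8+M['m01']/M['m00']))
    return onz(d,out,70)[:,:2]
A,B=holes(first),holes(im); print([round(float(np.degrees(np.arctan2(*(b-O)[::-1])-np.arctan2(*(a-O)[::-1]))),2) for a,b in zip(A,B)])
sc=arm.get_image("scene"); s0=cv2.imread("pics/scene0.png")
cv2.imwrite("pics/s21.png",sc["img"][:,:,::-1])
for n,(x0,y0,x1,y1) in dict(board=(415,160,475,275),rib=(262,245,305,290),brush=(330,255,415,290),jar=(165,195,200,228)).items():
    print(n,(cv2.absdiff(first,im).max(2)[y0:y1,x0:x1]>40).sum())
E
```

```text
clock: 14.87
position: [491.7, 143.3, 149.7]
ee_rot: [-0.599, 0.781, -0.139, 0.11]
contact_force: [-0.4, 0.5, -1.4]
gripper_width: -0.4
t 14.87 pos [491.7 143.3 149.7] F [-0.4  0.5 -1.4] w -0.4 j [ 0.71  0.15 -0.81  0.66 -0.49  0.03]
diff wheel region since t20 632
[-0.8, -1.02, -0.69]
board 325
rib 1382
brush 0
jar 0
```

View pics/t21.png

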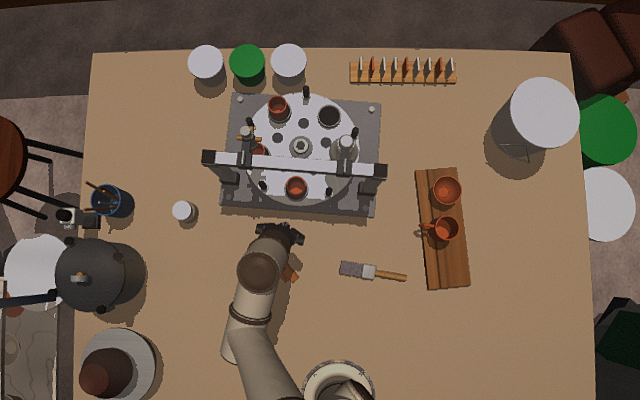

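View pics/s21.png

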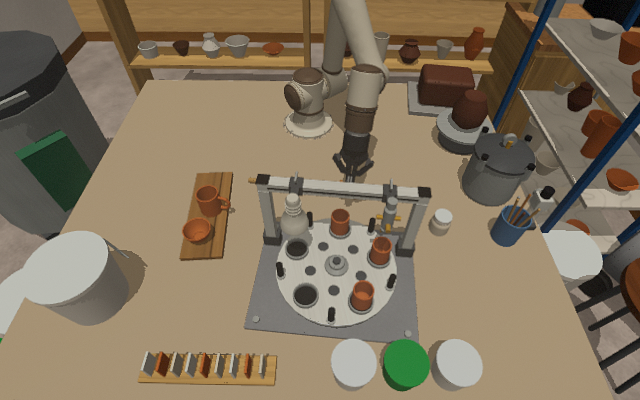

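```bash
python3 -c "
from bench import arm
print(arm.job_done())"
```

```text
the job is handed in; nothing more can be done
None
```

I took the tumbler off the ware board and set it down in the front nest. I let go of it, then pushed the front-right hand grip to turn the carousel one click clockwise. That is toward the gun, which is clamped on the left (machine +y). The job was handed in after about 15 s of the 58 s allowed, and no verdict was reported.

**Seating:** contact on the way down was about 4 N, and the tool stopped at the height I expected for a fully home tumbler. The rim showed about 1 mm from where I had measured the nest. The wrist camera put the nest about 3 mm further left than the overhead camera did, so I aimed between the two.

**Turning:** my first try at pushing the grip missed, passing in front of it without moving the wheel. I went back and pushed from behind it. Past half way the wheel ran on by itself. As it did, the finger may have brushed one of the tumblers already in the carousel (glazed1), though the pictures show it upright in its nest.

**Last checks:**
- **Wheel:** it had settled about 0.7 to 1.0 degrees past the nominal click.
- **Tumbler:** it showed upright below the gun. I judged that from the pictures and the wheel angle, not from a direct distance measurement.
- **Robot:** the hand was well clear of everything, with no contact force above noise.
- **Surroundings:** the brush and jar had not changed, and the mug and bowl looked unmoved. The rail, gun and lamp looked unmoved too. The arm hid most of the rib in the final overhead view, so I could not confirm it, but the arm never came near it.

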